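# Complete the service kit and mark its tray

### The arm

A 6-joint arm with a two-finger parallel gripper is mounted at the origin on the work surface. World frame = base frame: x ahead of the robot, y to its left, z up, the work surface at z = 0. Lengths are in mm, angles in rad, forces in N, time in s.
With the tool pointing down it reaches from about 350 to 775 mm from the base axis. Payload 7.3 kg.
Tool frame: the origin (TCP) lies on the centre line of the jaws, within the pads' length; the fingertips stand 14 mm ahead of it and the grasp point (between the pads) lies 5 mm behind it; z points along the fingers, y is the line along which they close (so a half turn about z gives the same grasp; the last joint's range is limited). The gripper opens to 92 mm and grips with 3 to 60 N. Pads are 19 mm wide; open, the fingers measure 130 mm over their backs; the gripper's body (75 mm by 190 mm) begins 47 mm behind the grasp point.
Start: joints at [-1.287, 0.342, 1.524, -0, 1.275, -0.146], TCP at [218.786, -477.262, 214.441] pointing down, gripper open.
Joint ranges: [-2.53, 2.53], [-0.77, 2.02], [0.04, 2.7], [-1, 4.14], [0.28, 2.66], [-3.11, 3.11]. Speed limits (rad/s): [2.57, 2.57, 3.14, 3.14, 3.14, 3.14].

### API

Orientations are given as [roll, pitch, yaw] about the fixed x, y, z axes, in that order (R = Rz(yaw) Ry(pitch) Rx(roll)).
In Python, from plant import get_obs, capture, bot, spot_in, trace, pinpoint gives the robot as it stands.
- The arm moves only by the tool play_rows, never from a script. Its argument "rows" is a list of rows, each a list of 2 entries, a list of its own where there are three numbers: the shift along the world's x, y, z in units of 3 cm (1.0 is 3 cm), then the turn, a rotation vector about the world's x, y, z in units of 8 degrees (1.0 is 8 degrees). A call has 1 to 12 rows; each row shifts and turns the commanded pose from where the row before left it; what a row does not reach is not made up. A row lasts 1/8 s, in which the tool goes at most 62.5 mm and 10.7 degrees, less where a joint would pass 70% of its speed; a pose out of reach is approached as far as the arm can. A call with a number of a shift or a turn outside -1 to 1 is refused whole. A call with a gripper value outside its range is refused whole. "hand" is the opening, from -1 (shut) to 1 (fully open), set as the call begins (left out, the last holds). The fingers move at their own pace and stop on an object; the grip force is fixed at half the most. Time passes only in rows, so rows that do not move let the fingers close. It gives the time, the measured TCP pose, the force, the opening and the grip force at its end, in the units of the state.
- get_obs(): the state, without advancing time (a new reading comes with each control period).
- capture(name): name is "side" or "top"; returns a dict with "frame" (400x640x3 uint8, red, green, blue), "fov_y" (degrees; the focal length in pixels is half the picture's height over the tangent of half this angle, whatever the lens; pixels are square), "cx", "cy" (the principal point, pixels), "dist" ([k1, k2, p1, p2, k3] as OpenCV has them; the pictures are not rectified), "rvec" (rotation vector, rad) and "tvec" (3), from world to camera coordinates, as OpenCV has them. Camera axes: x right, y down, z forward; pixel columns grow to the right and rows downward; lengths in mm; the calibration is good to about 2 mm. A picture is of the moment at which its call begins. There is no depth.
- bot.close_job(): hands the job in; it is judged then, once.
Trained networks look in the newest picture that a camera, given by its name, has taken for a name from the list of things; names that differ only in an ending like _2 or _b are one class to them, and where a whole thing is asked for, a point or a joint stands for the part that bears it (a point fixed in the world has none). Each returns a list of dicts, best first, with "p" (0 to 1); they miss things now and then, are a little off and sometimes report something else, mostly with a low value. They report only what shows in the picture. A call takes as long as a camera call. They do not tell look-alikes from the thing itself.
- spot_in(query, camera): "at" ([row, column] in pixels, amid what is visible of it).
- trace(query, camera): "mask" (400x640 bool, what is visible of it) and "at" ([row, column] in pixels, amid what is visible of it).
- pinpoint(query, camera): "at" ([row, column] in pixels: a listed point, or the origin of a listed thing).
The state is a dict: "time": time; "joint_positions": joint angles; "dq": joint speeds; "tau": joint torques, N m; "tool_pos": TCP position; "tcp_rot": TCP orientation; "contact_force": force on the tool from outside, world axes, zero at the start; "moment": the same for the moment, N m; "grip_width": finger opening in mm; "finger_force": force on a finger pad.
Only numpy, scipy, OpenCV 4.12 (cv2) and the standard library are available. Lean on these libraries where they do the work, as an engineer would, in place of code of your own. Each camera call takes 0.05 s, during which the arm holds its last target. There are 200 camera calls.

### The job

First take the lamp and the tape measure that were left in the two grey kit trays out and lay them on the green mat. One of the trays also holds an oil filter: then complete that kit by putting every spare part on the bench between the trays (brake pad, ignition coil, pulley, rubber mount, boxed part; not all are always there) into the same tray, leaving the filter and the other tray's hub ring in their trays. When all the parts are in, slide the black pointer on the rail beyond the mat all the way to the end on that tray's side, and leave the little steel tin and everything else on the bench where it is.

Things in the scene. Friction and masses are not known exactly. Their poses are not given: they have to be found in the camera images.
- tray_left: grey open kit tray on the robot's left (+y), screwed to the bench: outside 310 x 210 mm, rim 55 mm above the bench, walls and floor 5 mm thick (inner floor 300 x 200 mm, 5 mm above the bench). Origin: centre of its underside, on the bench; x along its 300 mm length (away from the robot), y across it, z up
- tray_right: grey open kit tray on the robot's right (-y), screwed to the bench: outside 310 x 210 mm, rim 55 mm above the bench, walls and floor 5 mm thick (inner floor 300 x 200 mm, 5 mm above the bench). Origin: centre of its underside, on the bench; x along its 300 mm length (away from the robot), y across it, z up
- oil_filter: oil filter: closed light canister, 68 mm diameter, 60 mm tall, standing upright in the far outer corner of one of the two trays, which is the tray to fill; it stays there. Origin: centre of its underside, z up its axis
- hub_ring: steel wheel-hub ring, 72 mm outside, 40 mm hole, 36 mm tall, in the far outer corner of the other tray; it stays there. Origin: centre of its underside
- brake_pad: spare part: brake pad lying flat, dark, 92 mm (x) x 46 mm (y) x 17 mm (z): a steel plate 6 mm thick below, a lining 76 x 42 x 11 mm on it. Origin at its centre. Absent in some starts. It lies between the trays at the start.
- ignition_coil: spare part: black ignition coil lying along its x: block head 38 x 36 x 26 mm from x = -48 to -10 mm, then a rubber stem 26 mm in diameter to x = +48 mm. Origin at the middle of its 96 mm length, 13 mm above its underside; best gripped on the head, across y, at x = -20 mm. Absent in some starts. It lies between the trays at the start.
- pulley: spare part: steel idler pulley lying flat, disc 56 mm in diameter, 26 mm thick, axis z. Origin at its centre. Absent in some starts. It lies between the trays at the start.
- rubber_mount: spare part: engine mount, a standing round block 50 mm in diameter, 46 mm tall, steel ends and rubber waist, axis z. Origin at its centre. Absent in some starts. It lies between the trays at the start.
- part_carton: spare part in a small cardboard carton, a rigid block 84 mm (x) x 52 mm (y) x 42 mm (z). Origin at its centre. Absent in some starts. It lies between the trays at the start.
- pointer_base: aluminium rail of the kit pointer, fixed on the bench ahead of the robot, beyond the parts: 40 x 250 x 14 mm, its length along its y. Origin: centre of its underside
- pointer (a joint): place of the black pointer along its rail, m: 0 at the rail's right (-y) end, 0.2 at its left (+y) end, growing along the rail's +y; it starts near the middle, stays where it is left and needs about 2 N to slide
- pointer_top (a point): middle of the top of the black pointer block, 54 mm above the bench; the block is 28 mm (rail's x) x 20 mm (rail's y) x 40 mm tall, standing on the rail, and can be pinched from above
- tool_mat: flat green mat fixed on the bench between the trays, on the robot's side of the rail, 150 x 150 x 3 mm, where the two tools belong. Origin: centre of its underside
- lamp: tool: black inspection lamp with a white lens, a block 90 mm (x) x 36 mm (y) x 28 mm (z), left lying in one of the trays. Origin at its centre
- tape_measure: tool: grey tape measure, a rounded block 66 mm (x) x 44 mm (y) x 30 mm (z) with a black disc on top, left lying in the other tray. Origin at its centre
- grease_tin: bystander: small round steel tin, 44 mm across, 24 mm tall, standing at the robot's side of the parts, not a spare part. Origin: centre of its underside
- screwdriver: bystander: screwdriver lying beyond the pointer rail, 190 mm long, 26 mm thick handle. Origin at the middle of its length, underside
- tape_roll: bystander: roll of tape, 100 mm across, 48 mm tall, beyond the left tray. Origin: centre of its underside
- mug: bystander: white mug, 80 mm across, 90 mm tall, beyond the rail, to its right. Origin: centre of its underside
- spray_can: bystander: upright spray can, 60 mm across, 190 mm tall, at the left side of the bench. Origin: centre of its underside
Not all that is in view belongs to the job. What is shaped like the tape_measure but turquoise is not meant. Of the things that look like the brake_pad, take the one that is nearest to the robot's base at the start.

How it is judged (in metres and radians):
On the way, in this order (a step that is already met when the one before it is completed fails the run):
1. the lamp and the tape measure lie on the mat (x of lamp in the frame of tool_mat between -0.07 and 0.07 m and y of lamp in the frame of tool_mat between -0.07 and 0.07 m and z of lamp in the frame of tool_mat between 0.005 and 0.055 m and x of tape_measure in the frame of tool_mat between -0.07 and 0.07 m and y of tape_measure in the frame of tool_mat between -0.07 and 0.07 m and z of tape_measure in the frame of tool_mat between 0.005 and 0.055 m), for 0.3 s.
2. all the spare parts present are inside the tray that holds the oil filter ((((x of oil_filter in the frame of tray_left between -0.142 and 0.142 m and y of oil_filter in the frame of tray_left between -0.092 and 0.092 m and z of oil_filter in the frame of tray_left between 0 and 0.05 m) and (x of brake_pad in the frame of tray_left between -0.142 and 0.142 m and y of brake_pad in the frame of tray_left between -0.092 and 0.092 m and z of brake_pad in the frame of tray_left between 0 and 0.05 m) and (x of ignition_coil in the frame of tray_left between -0.142 and 0.142 m and y of ignition_coil in the frame of tray_left between -0.092 and 0.092 m and z of ignition_coil in the frame of tray_left between 0 and 0.05 m) and (x of pulley in the frame of tray_left between -0.142 and 0.142 m and y of pulley in the frame of tray_left between -0.092 and 0.092 m and z of pulley in the frame of tray_left between 0 and 0.05 m) and (x of rubber_mount in the frame of tray_left between -0.142 and 0.142 m and y of rubber_mount in the frame of tray_left between -0.092 and 0.092 m and z of rubber_mount in the frame of tray_left between 0 and 0.05 m) and (x of part_carton in the frame of tray_left between -0.142 and 0.142 m and y of part_carton in the frame of tray_left between -0.092 and 0.092 m and z of part_carton in the frame of tray_left between 0 and 0.05 m)) or ((x of oil_filter in the frame of tray_right between -0.142 and 0.142 m and y of oil_filter in the frame of tray_right between -0.092 and 0.092 m and z of oil_filter in the frame of tray_right between 0 and 0.05 m) and (x of brake_pad in the frame of tray_right between -0.142 and 0.142 m and y of brake_pad in the frame of tray_right between -0.092 and 0.092 m and z of brake_pad in the frame of tray_right between 0 and 0.05 m) and (x of ignition_coil in the frame of tray_right between -0.142 and 0.142 m and y of ignition_coil in the frame of tray_right between -0.092 and 0.092 m and z of ignition_coil in the frame of tray_right between 0 and 0.05 m) and (x of pulley in the frame of tray_right between -0.142 and 0.142 m and y of pulley in the frame of tray_right between -0.092 and 0.092 m and z of pulley in the frame of tray_right between 0 and 0.05 m) and (x of rubber_mount in the frame of tray_right between -0.142 and 0.142 m and y of rubber_mount in the frame of tray_right between -0.092 and 0.092 m and z of rubber_mount in the frame of tray_right between 0 and 0.05 m) and (x of part_carton in the frame of tray_right between -0.142 and 0.142 m and y of part_carton in the frame of tray_right between -0.092 and 0.092 m and z of part_carton in the frame of tray_right between 0 and 0.05 m)))), for 0.3 s.
3. the pointer is at the end of its rail on that tray's side ((((x of oil_filter in the frame of tray_left between -0.142 and 0.142 m and y of oil_filter in the frame of tray_left between -0.092 and 0.092 m and z of oil_filter in the frame of tray_left between 0 and 0.05 m) and (x of brake_pad in the frame of tray_left between -0.142 and 0.142 m and y of brake_pad in the frame of tray_left between -0.092 and 0.092 m and z of brake_pad in the frame of tray_left between 0 and 0.05 m) and (x of ignition_coil in the frame of tray_left between -0.142 and 0.142 m and y of ignition_coil in the frame of tray_left between -0.092 and 0.092 m and z of ignition_coil in the frame of tray_left between 0 and 0.05 m) and (x of pulley in the frame of tray_left between -0.142 and 0.142 m and y of pulley in the frame of tray_left between -0.092 and 0.092 m and z of pulley in the frame of tray_left between 0 and 0.05 m) and (x of rubber_mount in the frame of tray_left between -0.142 and 0.142 m and y of rubber_mount in the frame of tray_left between -0.092 and 0.092 m and z of rubber_mount in the frame of tray_left between 0 and 0.05 m) and (x of part_carton in the frame of tray_left between -0.142 and 0.142 m and y of part_carton in the frame of tray_left between -0.092 and 0.092 m and z of part_carton in the frame of tray_left between 0 and 0.05 m) and value of joint pointer above 0.188 m) or ((x of oil_filter in the frame of tray_right between -0.142 and 0.142 m and y of oil_filter in the frame of tray_right between -0.092 and 0.092 m and z of oil_filter in the frame of tray_right between 0 and 0.05 m) and (x of brake_pad in the frame of tray_right between -0.142 and 0.142 m and y of brake_pad in the frame of tray_right between -0.092 and 0.092 m and z of brake_pad in the frame of tray_right between 0 and 0.05 m) and (x of ignition_coil in the frame of tray_right between -0.142 and 0.142 m and y of ignition_coil in the frame of tray_right between -0.092 and 0.092 m and z of ignition_coil in the frame of tray_right between 0 and 0.05 m) and (x of pulley in the frame of tray_right between -0.142 and 0.142 m and y of pulley in the frame of tray_right between -0.092 and 0.092 m and z of pulley in the frame of tray_right between 0 and 0.05 m) and (x of rubber_mount in the frame of tray_right between -0.142 and 0.142 m and y of rubber_mount in the frame of tray_right between -0.092 and 0.092 m and z of rubber_mount in the frame of tray_right between 0 and 0.05 m) and (x of part_carton in the frame of tray_right between -0.142 and 0.142 m and y of part_carton in the frame of tray_right between -0.092 and 0.092 m and z of part_carton in the frame of tray_right between 0 and 0.05 m) and value of joint pointer below 0.012 m))), for 0.2 s.
At the end, for the whole second after the job is handed in: all at rest: every spare part in the oil filter's tray (centre 8 mm or more inside the walls, 5 mm or more below the rim), filter and hub ring still in their trays, lamp and tape measure on the mat (centres 5 mm or more inside its edge), pointer within 12 mm of that tray's end of the rail (all of step 1 and (((x of oil_filter in the frame of tray_left between -0.142 and 0.142 m and y of oil_filter in the frame of tray_left between -0.092 and 0.092 m and z of oil_filter in the frame of tray_left between 0 and 0.05 m) and (x of brake_pad in the frame of tray_left between -0.142 and 0.142 m and y of brake_pad in the frame of tray_left between -0.092 and 0.092 m and z of brake_pad in the frame of tray_left between 0 and 0.05 m) and (x of ignition_coil in the frame of tray_left between -0.142 and 0.142 m and y of ignition_coil in the frame of tray_left between -0.092 and 0.092 m and z of ignition_coil in the frame of tray_left between 0 and 0.05 m) and (x of pulley in the frame of tray_left between -0.142 and 0.142 m and y of pulley in the frame of tray_left between -0.092 and 0.092 m and z of pulley in the frame of tray_left between 0 and 0.05 m) and (x of rubber_mount in the frame of tray_left between -0.142 and 0.142 m and y of rubber_mount in the frame of tray_left between -0.092 and 0.092 m and z of rubber_mount in the frame of tray_left between 0 and 0.05 m) and (x of part_carton in the frame of tray_left between -0.142 and 0.142 m and y of part_carton in the frame of tray_left between -0.092 and 0.092 m and z of part_carton in the frame of tray_left between 0 and 0.05 m) and value of joint pointer above 0.188 m and (x of hub_ring in the frame of tray_right between -0.142 and 0.142 m and y of hub_ring in the frame of tray_right between -0.092 and 0.092 m and z of hub_ring in the frame of tray_right between 0 and 0.05 m)) or ((x of oil_filter in the frame of tray_right between -0.142 and 0.142 m and y of oil_filter in the frame of tray_right between -0.092 and 0.092 m and z of oil_filter in the frame of tray_right between 0 and 0.05 m) and (x of brake_pad in the frame of tray_right between -0.142 and 0.142 m and y of brake_pad in the frame of tray_right between -0.092 and 0.092 m and z of brake_pad in the frame of tray_right between 0 and 0.05 m) and (x of ignition_coil in the frame of tray_right between -0.142 and 0.142 m and y of ignition_coil in the frame of tray_right between -0.092 and 0.092 m and z of ignition_coil in the frame of tray_right between 0 and 0.05 m) and (x of pulley in the frame of tray_right between -0.142 and 0.142 m and y of pulley in the frame of tray_right between -0.092 and 0.092 m and z of pulley in the frame of tray_right between 0 and 0.05 m) and (x of rubber_mount in the frame of tray_right between -0.142 and 0.142 m and y of rubber_mount in the frame of tray_right between -0.092 and 0.092 m and z of rubber_mount in the frame of tray_right between 0 and 0.05 m) and (x of part_carton in the frame of tray_right between -0.142 and 0.142 m and y of part_carton in the frame of tray_right between -0.092 and 0.092 m and z of part_carton in the frame of tray_right between 0 and 0.05 m) and value of joint pointer below 0.012 m and (x of hub_ring in the frame of tray_left between -0.142 and 0.142 m and y of hub_ring in the frame of tray_left between -0.092 and 0.092 m and z of hub_ring in the frame of tray_left between 0 and 0.05 m))) and linear speed of each of brake_pad, ignition_coil, pulley, rubber_mount, part_carton, lamp, tape_measure below 0.02 m/s); the robot touches nothing.
It fails at once if a bystander is displaced by more than 80 mm (distance of any of grease_tin, screwdriver, tape_roll, mug, spray_can from where it was at the start of the episode above 0.08 m).
Of brake_pad, ignition_coil, pulley, rubber_mount, part_carton only 3 to 5 are there at a start; the rules pass over those that are not, and their reading is None.
At some moment in a run one of brake_pad, ignition_coil, pulley, rubber_mount, part_carton may be knocked a few centimetres aside while the robot is not near it.
Once in a run the grip may slacken for a moment while it holds something.
It also fails if it takes over 210 s, if anything falls off the work surface, if the arm or the gripper's body presses on something with over 40 N, if the wrist force passes 120 N, or if a joint passes its speed limit or range.

## Working session

There is one attempt and no reset: what is moved stays moved. The work goes in short steps, Python scripts to look and compute and a tool call to move; the robot and the scene stay as the last step left them, time stands still between calls to the robot, and variables do not carry over. Pictures are saved under pics/ and viewed, at most 14 in all, crops included, and the job is handed in when it is done.

Besides the shell and the picture viewer there is one more tool, called after "Call:" as name([rows], argument=value, ...), one row to a line, values as JSON. play_rows: Moves the arm, as the interface text tells. Shifts and turns lie within -1 to 1; 1 stands for 3 cm of shift or 8 degrees of turn. Its arguments: {"type":"object","properties":{"rows":{"type":"array"},"hand":{"type":"number"}},"required":["rows"]}

```bash
ls; mkdir -p pics; python3 - <<'E'
from plant import get_obs, capture, bot
import cv2
for n in("top","side"):
    c=capture(n); cv2.imwrite(f"pics/{n}0.png",c["frame"][:,:,::-1]); print({k:v for k,v in c.items() if k!="frame"})
print(get_obs())
E
```

```text
pics
{'fov_y': 51.70311420064633, 'cx': 324.47388720561923, 'cy': 199.48328302314442, 'dist': array([-0.05101128,  0.        ,  0.        ,  0.        ,  0.        ]), 'rvec': array([ 2.14685232, -2.18202726,  0.12996641]), 'tvec': array([  57.23562111,  517.3010118 , 1322.59885578])}
{'fov_y': 52.67104367312178, 'cx': 315.00879515267866, 'cy': 198.39413050853437, 'dist': array([-0.01873394,  0.        ,  0.        ,  0.        ,  0.        ]), 'rvec': array([ 0.53018501, -2.57768318,  1.29848582]), 'tvec': array([ 503.31220933,  142.10651742, 1249.42043485])}
{'time': 0.1, 'joint_positions': array([-1.28703618e+00,  3.42657594e-01,  1.52489485e+00, -7.98547497e-06,
        1.27539444e+00, -1.46007619e-01]), 'dq': array([ 0.00021983, -0.00411736, -0.00131961, -0.000989  ,  0.00083473,
       -0.00172261]), 'tau': array([ 1.25245693e-03, -4.32006383e+01, -2.44694960e+01,  7.19551393e-02,
        5.26176696e-02, -6.50677021e-05]), 'tool_pos': array([ 218.65703702, -476.89609538,  213.82140754]), 'tcp_rot': array([-3.14025173e+00, -1.89470230e-04,  4.29769970e-01]), 'contact_force': array([ 0.08001089,  0.06092438, -0.70126129]), 'moment': array([-0.00414929,  0.05683132, -0.01368421]), 'finger_force': 0.0, 'grip_width': 91.8059012593287}
```

View pics/top0.png

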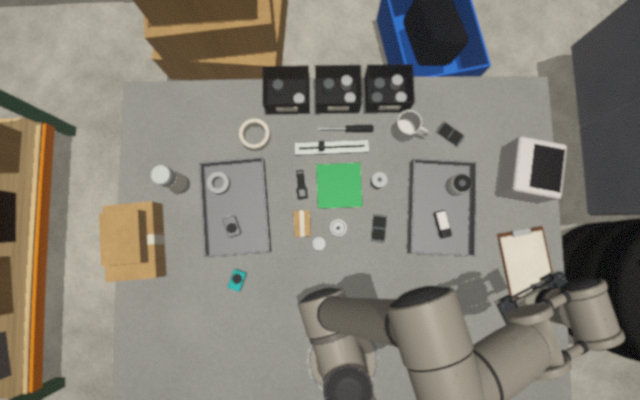

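View pics/side0.png

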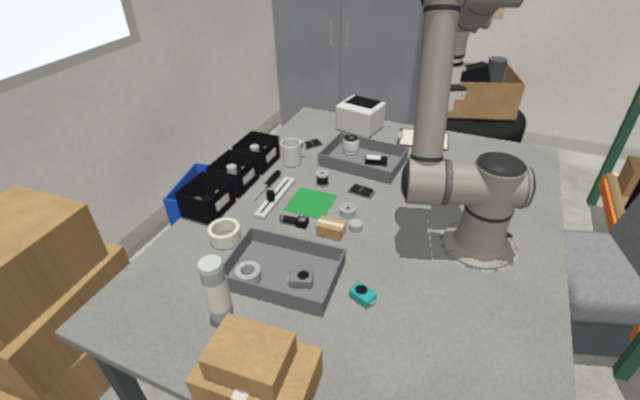

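The top view shows the filter (460,183) and lamp (443,223) in the right tray, and the hub ring (217,183) and tape measure (232,226) in the left.
- **Parts:** coil (302,184), carton (302,223), pulley (338,228), mount (379,180) and brake pad (379,228).
- **Look-alikes:** a turquoise tape measure (237,280), a brake pad beyond the right tray (450,133), which is farther from the base, and the grease tin (319,243), which could be taken for the pulley.

The target tray is the right one.

```bash
cat > h.py <<'E'
import numpy as np, cv2
from plant import *
def cam(c):
    f=c["frame"].shape[0]/2/np.tan(np.radians(c["fov_y"]/2))
    K=np.array([[f,0,c["cx"]],[0,f,c["cy"]],[0,0,1.]])
    return K,cv2.Rodrigues(c["rvec"])[0],c["tvec"],c["dist"]
def w(c,uv,z):
    K,R,t,d=cam(c)
    uv=np.asarray(uv,float).reshape(-1,1,2)
    n=cv2.undistortPoints(uv,K,d).reshape(-1,2)
    r=np.c_[n,np.ones(len(n))]@R; o=-R.T@t
    return (o+r*((np.asarray(z)-o[2])/r[:,2])[:,None])[:,:2]
def rect(c,mask,z):
    "oriented box of the mask projected on plane z: centre, dims, long-axis angle deg"
    cs,_=cv2.findContours(mask.astype(np.uint8),cv2.RETR_EXTERNAL,cv2.CHAIN_APPROX_NONE)
    p=max(cs,key=cv2.contourArea).reshape(-1,2)
    (x,y),(a,b),th=cv2.minAreaRect(w(c,p,z).astype(np.float32))
    if b>a:a,b,th=b,a,th+90
    return np.round([x,y,a,b,(th+90)%180-90],1)
E
cat > look.py <<'E'
import sys
from h import *
Z=dict(tray_left=55,tray_right=55,oil_filter=60,hub_ring=36,brake_pad=17,ignition_coil=22,pulley=26,rubber_mount=46,part_carton=42,pointer_base=14,tool_mat=3,lamp=28,tape_measure=30,grease_tin=24)
O=dict(tray_left=0,tray_right=0,oil_filter=0,hub_ring=0,brake_pad=8,ignition_coil=13,pulley=13,rubber_mount=23,part_carton=21,pointer_base=0,tool_mat=0,lamp=14,tape_measure=15,grease_tin=0,pointer_top=54)
names=sys.argv[1:] or list(O)
C={k:capture(k) for k in("top","side")}
for n in names:
    for k in C:
        out=[]
        for r in pinpoint(n,k)[:2]:
            out.append(("pp%.2f"%r["p"],np.round(w(C[k],r["at"][::-1],[O[n]])[0]).tolist()))
        if n in Z and k=="top":
            for r in trace(n,k)[:2]: out.append(("tr%.2f"%r["p"],rect(C[k],r["mask"],Z[n]).tolist(),[int(v) for v in r["at"]]))
        print(n,k,*out)
E
python3 look.py
```

```text
tray_left top ('pp0.93', [493.0, 349.0]) ('pp0.21', [562.0, -381.0]) ('tr0.70', [498.8, 337.1, 316.1, 217.6, 4.2], [206, 236]) ('tr0.37', [559.8, -385.7, 84.0, 68.1, -64.9], [183, 455])
tray_left side ('pp0.82', [494.0, 337.0])
tray_right top ('pp0.87', [480.0, -331.0]) ('tr0.90', [488.6, -331.0, 314.9, 222.4, -4.3], [208, 438])
tray_right side ('pp0.97', [481.0, -353.0])
oil_filter top ('pp0.77', [563.0, -384.0]) ('pp0.36', [441.0, 363.0]) ('tr0.76', [558.3, -385.8, 82.9, 72.1, 89.1], [183, 455]) ('tr0.61', [757.1, -232.9, 113.1, 97.0, -79.2], [126, 409])
oil_filter side ('pp0.83', [580.0, -418.0]) ('pp0.63', [428.0, 17.0])
hub_ring top ('pp0.87', [577.0, 393.0]) ('tr0.77', [579.3, 399.2, 76.8, 69.8, 89.1], [182, 216])
hub_ring side ('pp0.68', [584.0, 388.0]) ('pp0.26', [582.0, -8.0])
brake_pad top ('pp0.95', [420.0, -132.0]) ('pp0.66', [743.0, -377.0]) ('tr0.57', [422.9, -127.6, 90.4, 45.8, -7.4], [226, 377]) ('tr0.57', [739.1, -380.0, 91.0, 54.0, 51.1], [134, 450])
brake_pad side ('pp0.60', [419.0, -140.0]) ('pp0.52', [729.0, -372.0])
ignition_coil top ('pp0.52', [570.0, 131.0]) (
[... 1106 characters left out ...]
1.0, -341.0]) ('pp0.70', [580.0, 397.0]) ('tr0.66', [432.9, -335.2, 95.5, 43.1, 12.2], [219, 440])
lamp side ('pp0.72', [428.0, -355.0]) ('pp0.37', [759.0, -220.0])
tape_measure top ('pp0.73', [260.0, 339.0]) ('pp0.59', [437.0, 363.0]) ('tr0.71', [260.0, 337.6, 75.6, 49.7, -21.3], [279, 236]) ('tr0.55', [436.5, 354.4, 70.4, 45.4, 22.9], [227, 229])
tape_measure side ('pp0.86', [261.0, 331.0]) ('pp0.67', [433.0, 353.0])
grease_tin top ('pp0.69', [374.0, 74.0]) ('pp0.36', [766.0, -224.0]) ('tr0.50', [376.7, 70.6, 42.3, 38.9, 89.1], [241, 319])
grease_tin side ('pp0.66', [371.0, 62.0])
pointer_top top ('pp0.49', [709.0, 69.0])
pointer_top side ('pp0.72', [407.0, 63.0]) ('pp0.61', [699.0, 58.0])
```

```bash
cat > ov.py <<'E'
import sys
from h import *
def proj(c,P):
    K,R,t,d=cam(c); return cv2.projectPoints(np.asarray(P,float).reshape(-1,1,3),c["rvec"],t,K,d)[0].reshape(-1,2)
def tiles(specs,fn,cams=("top","side"),half=26,S=150):
    "specs: (name,x,y,yawdeg,dx,dy,ztop)"
    rows=[]
    for k in cams:
        c=capture(k); r=[]
        for n,x,y,a,dx,dy,z in specs:
            a=np.radians(a); q=np.array([[1,1],[1,-1],[-1,-1],[-1,1]])*[dx/2,dy/2]
            q=q@np.array([[np.cos(a),np.sin(a)],[-np.sin(a),np.cos(a)]])+[x,y]
            uv=proj(c,np.c_[q,np.full(4,z)]); m=proj(c,[[x,y,z]])[0]; o=np.round(m)-half
            M=np.array([[S/2/half,0,-o[0]*S/2/half],[0,S/2/half,-o[1]*S/2/half]])
            im=cv2.warpAffine(c["frame"][:,:,::-1].copy(),M,(S,S),flags=cv2.INTER_CUBIC)
            cv2.polylines(im,[np.int32((uv-o)*S/2/half)],1,(0,0,255),1)
            cv2.circle(im,tuple(int(v) for v in (m-o)*S/2/half),2,(0,255,255),-1)
            cv2.putText(im,n,(3,12),0,.4,(255,0,255),1); r.append(im)
        rows.append(r)
    flat=[i for r in rows for i in r]; per=800//S
    flat+= [np.zeros_like(flat[0])]*(-len(flat)%per)
    cv2.imwrite(fn,np.vstack([np.hstack(flat[i:i+per]) for i in range(0,len(flat),per)]))
E
python3 - <<'E'
from ov import *
tiles([("lamp",438,-345,12,90,36,28),("tape",436,357,23,66,44,30),("pad",421,-133,-7,92,46,17),("coil",572,127,9,96,36,22),("pulley",426,12,0,56,56,26),
("mount",576,-131,0,50,50,46),("carton",443,125,0,84,52,42),("ptr",704,63,0,28,20,54),("mat",568,5,0,150,150,3),("tin",374,70,0,44,44,24)],"pics/t1.png")
E
```

```text
(no output)
```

View pics/t1.png

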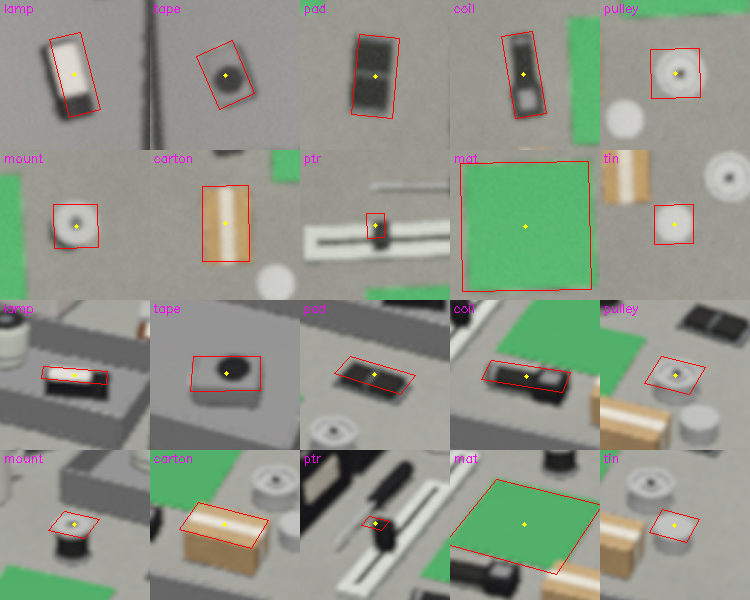

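The tiles show the boxes fitting within about 5 mm. I shift the pulley to (428,8) and the lamp to (435,-344). The coil's head is on the robot side, and the near brake pad at (379,228) is the one to take. I start moving, lamp first.

Call:
play_rows([
  [[0.9, 0.55, -0.4], [0, 0, -0.2]],
  [[0.9, 0.55, -0.4], [0, 0, -0.2]],
  [[0.9, 0.55, -0.4], [0, 0, -0.2]],
  [[0.9, 0.55, -0.4], [0, 0, -0.2]],
  [[0.9, 0.55, -0.4], [0, 0, -0.2]],
  [[0.9, 0.55, -0.4], [0, 0, -0.2]],
  [[0.9, 0.55, -0.4], [0, 0, -0.2]],
  [[0.9, 0.55, -0.4], [0, 0, -0.2]],
  [[0, 0, 0], [0, 0, 0]],
  [[0, 0, 0], [0, 0, 0]],
], hand=1)

```text
time: 3.75
tool_pos: [434.5, -345.6, 118.6]
tcp_rot: [3.141, 0.0, 0.207]
contact_force: [-0.9, -1.0, 0.6]
grip_width: 92.1
finger_force: 0.0
```

Call:
play_rows([
  [[0, 0, -0.8], [0, 0, 0]],
  [[0, 0, -0.8], [0, 0, 0]],
  [[0, 0, -0.8], [0, 0, 0]],
  [[0, 0, -0.4], [0, 0, 0]],
  [[0, 0, -0.4], [0, 0, 0]],
  [[0, 0, 0], [0, 0, 0]],
])

```text
time: 4.5
tool_pos: [434.4, -345.3, 22.1]
tcp_rot: [-3.141, 0.001, 0.206]
contact_force: [0.8, 0.1, -1.0]
grip_width: 92.2
finger_force: 0.0
```

Call:
play_rows([
  [[0, 0, 0], [0, 0, 0]],
  [[0, 0, 0], [0, 0, 0]],
  [[0, 0, 0], [0, 0, 0]],
  [[0, 0, 0], [0, 0, 0]],
  [[0, 0, 0], [0, 0, 0]],
  [[0, 0, 0], [0, 0, 0]],
], hand=-1)

```text
time: 5.25
tool_pos: [434.8, -345.2, 22.4]
tcp_rot: [3.142, -0.0, 0.206]
contact_force: [-1.0, 0.5, -0.1]
grip_width: 36.5
finger_force: 0.0
```

Call:
play_rows([
  [[0, 0, 0], [0, 0, 0]],
  [[0, 0, 0], [0, 0, 0]],
  [[0, 0, 0.9], [0, 0, 0]],
  [[0, 0, 0.9], [0, 0, 0]],
  [[0, 0, 0.9], [0, 0, 0]],
  [[0, 0, 0.9], [0, 0, 0]],
  [[0, 0, 0], [0, 0, 0]],
])

```text
time: 6.12
tool_pos: [435.7, -346.2, 132.4]
tcp_rot: [3.138, -0.002, 0.206]
contact_force: [0.8, -0.6, -0.2]
grip_width: 0.5
finger_force: 0.0
```

Call:
play_rows([
  [[0.4, 0.9, 0], [0, 0, -0.15]],
  [[0.4, 0.9, 0], [0, 0, -0.15]],
  [[0.4, 0.9, 0], [0, 0, -0.15]],
  [[0.4, 0.9, 0], [0, 0, -0.15]],
  [[0.4, 0.9, 0], [0, 0, -0.15]],
  [[0.4, 0.9, 0], [0, 0, -0.15]],
  [[0.4, 0.9, 0], [0, 0, -0.15]],
  [[0.4, 0.9, 0], [0, 0, -0.15]],
  [[0.4, 0.9, 0], [0, 0, -0.15]],
  [[0.4, 0.9, 0], [0, 0, -0.13]],
  [[0.4, 0.9, 0], [0, 0, 0]],
  [[0, 0.2, 0], [0, 0, 0]],
])

```text
time: 7.62
tool_pos: [566.6, -40.7, 129.0]
tcp_rot: [-3.141, 0.002, 0.002]
contact_force: [-0.2, -0.4, 0.5]
grip_width: -0.0
finger_force: 0.0
```

The gripper closed to 0, so it missed the lamp. I'll look again.

```bash
python3 - <<'E'
from ov import *
c=capture("top"); d=capture("side")
print(-cam(c)[1].T@c["tvec"],-cam(d)[1].T@d["tvec"])
for k,cc in(("top",c),("side",d)):
    for r in pinpoint("lamp",k)[:2]: print(k,r["p"],r["at"],w(cc,r["at"][::-1],[19]))
    for r in trace("lamp",k)[:2]: print(k,r["p"],r["at"],rect(cc,r["mask"],33))
a=cv2.resize(c["frame"][150:265,400:490],None,fx=4,fy=4,interpolation=cv2.INTER_CUBIC)
b=cv2.resize(d["frame"][120:200,310:420],None,fx=4,fy=4,interpolation=cv2.INTER_CUBIC)
o=np.zeros((460,800,3),np.uint8); o[:460,:360]=a; o[:320,360:800]=b
tcp=get_obs()["tool_pos"]; print(tcp,proj(c,[tcp]),proj(d,[tcp]))
cv2.imwrite("pics/l1.png",o[:,:,::-1])
E
```

```text
[ 363.08951643   56.80324198 1372.98338708] [  68.52221775 1040.40182304  864.5447459 ]
top 0.66 [220.4, 441.5] [[ 443.71930052 -336.31012293]]
top 0.36 [185.0, 338.8] [[5.66978053e+02 4.56213769e-01]]
top 0.87 [221.7, 442.1] [ 430.  -333.4   89.    43.2   13.4]
side 0.48 [158.1, 377.0] [[ 431.36536468 -355.20483988]]
side 0.68 [161.9, 374.7] [ 428.  -312.8   86.9   84.1   15.8]
[566.43435172 -43.20157688 130.27822875] [[354.51510525 179.49636818]] [[315.0484849  165.70783876]]
```

View pics/l1.png

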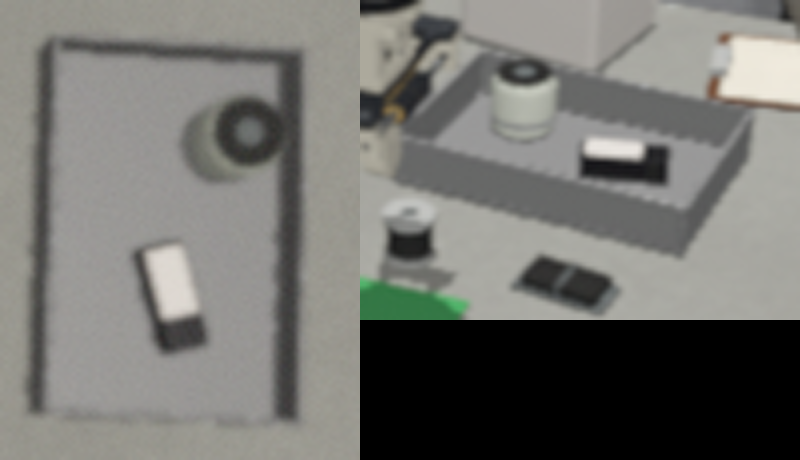

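The lamp is still in place, with its top centre near (443.8,224). The grip was lost during the lift, so I'll repeat it one check at a time.

Call:
play_rows([
  [[-0.4, -0.92, 0], [0, 0, 0.15]],
  [[-0.4, -0.92, 0], [0, 0, 0.15]],
  [[-0.4, -0.92, 0], [0, 0, 0.15]],
  [[-0.4, -0.92, 0], [0, 0, 0.15]],
  [[-0.4, -0.92, 0], [0, 0, 0.15]],
  [[-0.4, -0.92, 0], [0, 0, 0.15]],
  [[-0.4, -0.92, 0], [0, 0, 0.15]],
  [[-0.4, -0.92, 0], [0, 0, 0.15]],
  [[-0.4, -0.92, 0], [0, 0, 0.15]],
  [[-0.4, -0.92, 0], [0, 0, 0.15]],
  [[-0.4, -0.92, 0], [0, 0, 0]],
  [[0, 0, 0], [0, 0, 0]],
], hand=1)

```text
time: 9.43
tool_pos: [433.5, -348.0, 130.4]
tcp_rot: [3.141, 0.0, 0.205]
contact_force: [0.6, 0.5, -0.2]
grip_width: 92.0
finger_force: 0.0
```

Call:
play_rows([
  [[0, 0, -0.9], [0, 0, 0]],
  [[0, 0, -0.9], [0, 0, 0]],
  [[0, 0, -0.9], [0, 0, 0]],
  [[0, 0, -0.45], [0, 0, 0]],
  [[0, 0, -0.43], [0, 0, 0]],
  [[0, 0, 0], [0, 0, 0]],
])

```text
time: 10.18
tool_pos: [434.6, -345.5, 22.6]
tcp_rot: [-3.141, 0.001, 0.209]
contact_force: [-0.2, -0.4, -0.8]
grip_width: 91.8
finger_force: 0.0
```

Call:
play_rows([
  [[0, 0, 0], [0, 0, 0]],
  [[0, 0, 0], [0, 0, 0]],
  [[0, 0, 0], [0, 0, 0]],
  [[0, 0, 0], [0, 0, 0]],
  [[0, 0, 0], [0, 0, 0]],
  [[0, 0, 0], [0, 0, 0]],
  [[0, 0, 0], [0, 0, 0]],
  [[0, 0, 0], [0, 0, 0]],
], hand=-1)

```text
time: 11.18
tool_pos: [434.8, -345.8, 23.0]
tcp_rot: [-3.142, 0.0, 0.209]
contact_force: [-0.2, 0.1, 0.1]
grip_width: 16.5
finger_force: 0.0
```

```bash
python3 - <<'E'
from ov import *
c=capture("top"); d=capture("side")
a=cv2.resize(c["frame"][150:300,400:500],None,fx=3.6,fy=3.6,interpolation=cv2.INTER_CUBIC)
b=cv2.resize(d["frame"][90:200,310:420],None,fx=4,fy=4,interpolation=cv2.INTER_CUBIC)
o=np.zeros((540,800,3),np.uint8); o[:540,:360]=a; o[:440,360:800]=b
s=get_obs();print(s)
cv2.imwrite("pics/l2.png",o[:,:,::-1])
E
```

```text
{'time': 11.275, 'joint_positions': array([-8.09882065e-01,  6.16259654e-01,  1.66404427e+00, -4.73914966e-05,
        8.61252331e-01,  5.51777105e-01]), 'dq': array([ 2.47451153e-04,  1.84008188e-03, -8.31539416e-04,  9.69509379e-05,
       -1.97528944e-03, -1.89107792e-05]), 'tau': array([ 2.82488008e-04, -5.02269745e+01, -1.80637640e+01,  6.70479611e-02,
       -1.09444177e-02,  1.14340946e-04]), 'tool_pos': array([ 434.79325009, -345.84872643,   23.02843509]), 'tcp_rot': array([3.14154281e+00, 1.15369937e-05, 2.09168031e-01]), 'contact_force': array([ 0.03657495, -0.47691103, -0.35825488]), 'moment': array([ 0.04322333, -0.00670263,  0.00514106]), 'finger_force': 0.0, 'grip_width': 8.03562074389702}
```

View pics/l2.png

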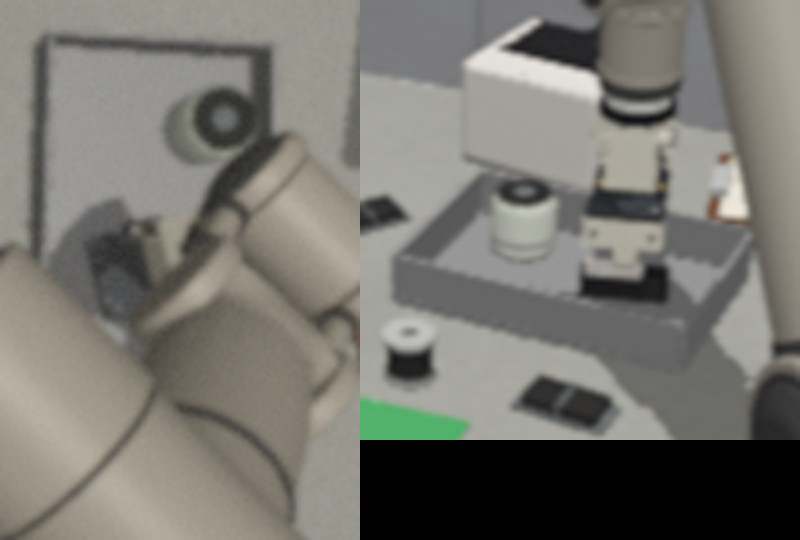

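```bash
python3 - <<'E'
from ov import *
d=capture("side")
p=get_obs()["tool_pos"]
b=cv2.resize(d["frame"][90:190,330:440],None,fx=7,fy=6,interpolation=cv2.INTER_CUBIC).copy()
P=[p+[0,0,-14],p,p+[0,0,52],[435,-326,5],[435,-326,33],[391,-335,33],[479,-317,33]]
uv=proj(d,P); print(uv)
for q in (uv-[330,90])*[7,6]: cv2.circle(b,(int(q[0]),int(q[1])),4,(255,0,0),-1)
cv2.imwrite("pics/l3.png",b[:,:,::-1])
E
```

```text
[[375.35402952 161.15030137]
 [375.5801714  158.17766681]
 [376.43927064 146.87066338]
 [373.7867043  164.353811  ]
 [374.22888061 158.36605363]
 [385.54208731 159.39150895]
 [363.02657877 157.35198179]]
```

View pics/l3.png

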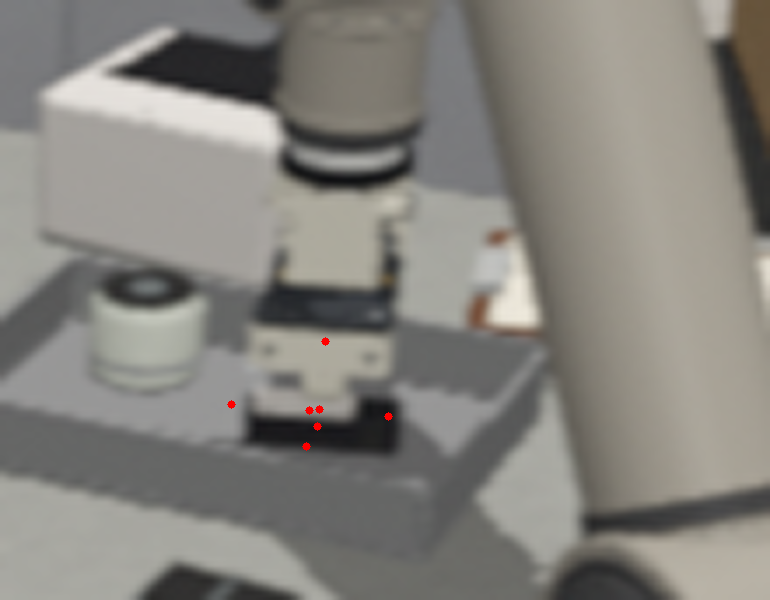

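The fingers look to be above the lamp, not around it, though the reported z is 23. I'll open and feel downward in small steps, watching the force.

Call:
play_rows([
  [[0, 0, 0], [0, 0, 0]],
  [[0, 0, 0], [0, 0, 0]],
  [[0, 0, 0], [0, 0, 0]],
  [[0, 0, 0], [0, 0, 0]],
  [[0, 0, 0], [0, 0, 0]],
  [[0, 0, 0], [0, 0, 0]],
  [[0, 0, 0], [0, 0, 0]],
  [[0, 0, 0], [0, 0, 0]],
  [[0, 0, -0.1], [0, 0, 0]],
  [[0, 0, 0], [0, 0, 0]],
  [[0, 0, -0.1], [0, 0, 0]],
  [[0, 0, 0], [0, 0, 0]],
], hand=1)

```text
time: 12.82
tool_pos: [434.6, -345.7, 16.7]
tcp_rot: [-3.141, 0.0, 0.209]
contact_force: [0.1, 0.1, -0.5]
grip_width: 91.7
finger_force: 0.0
```

Call:
play_rows([
  [[0, 0, -0.1], [0, 0, 0]],
  [[0, 0, 0], [0, 0, 0]],
])

```text
time: 13.08
tool_pos: [434.7, -345.7, 13.8]
tcp_rot: [-3.141, 0.0, 0.209]
contact_force: [0.6, -0.2, -0.7]
grip_width: 91.7
finger_force: 0.0
```

Call:
play_rows([
  [[0, 0, -0.1], [0, 0, 0]],
  [[0, 0, 0], [0, 0, 0]],
  [[0, 0, -0.1], [0, 0, 0]],
  [[0, 0, 0], [0, 0, 0]],
])

```text
time: 13.58
tool_pos: [434.6, -345.7, 7.8]
tcp_rot: [-3.141, 0.0, 0.209]
contact_force: [0.9, -0.0, 0.1]
grip_width: 91.8
finger_force: 0.0
```

Call:
play_rows([
  [[0, 0, -0.1], [0, 0, 0]],
  [[0, 0, 0], [0, 0, 0]],
  [[0, 0, -0.1], [0, 0, 0]],
  [[0, 0, 0], [0, 0, 0]],
])

```text
time: 14.08
tool_pos: [434.7, -345.8, 1.8]
tcp_rot: [-3.141, 0.0, 0.209]
contact_force: [0.5, -0.1, 0.8]
grip_width: 91.8
finger_force: 0.0
```

```bash
python3 - <<'E'
from ov import *
d=capture("side")
p=get_obs()["tool_pos"]; print(p)
b=cv2.resize(d["frame"][90:190,330:440],None,fx=7,fy=6,interpolation=cv2.INTER_CUBIC).copy()
P=[p+[0,55,-14],p+[0,55,10],p+[0,55,20],[428,-326,5]]
uv=proj(d,P)
for q in (uv-[330,90])*[7,6]: cv2.circle(b,(int(q[0]),int(q[1])),4,(255,0,0),-1)
cv2.imwrite("pics/l4.png",b[:,:,::-1])
E
```

```text
[ 434.70685229 -345.78947163    1.88796878]
```

View pics/l4.png

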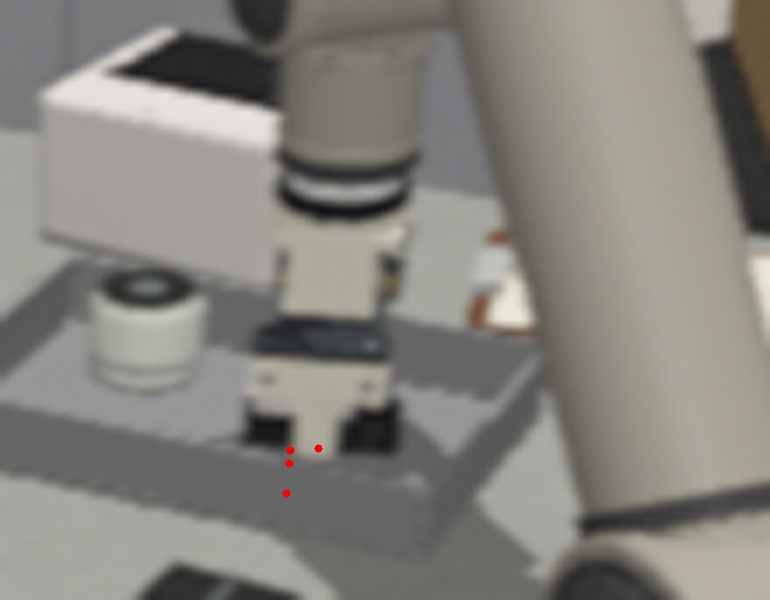

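The finger is now in front of the lamp, with its tip at about (315,456) in the crop. The reported z is therefore biased by roughly 25–30 mm low. I'll grip here and then measure the bias using the held lamp.

Call:
play_rows([
  [[0, 0, 0], [0, 0, 0]],
  [[0, 0, 0], [0, 0, 0]],
  [[0, 0, 0], [0, 0, 0]],
  [[0, 0, 0], [0, 0, 0]],
  [[0, 0, 0], [0, 0, 0]],
  [[0, 0, 0], [0, 0, 0]],
  [[0, 0, 0], [0, 0, 0]],
  [[0, 0, 0], [0, 0, 0]],
  [[0, 0, 0], [0, 0, 0]],
  [[0, 0, 0], [0, 0, 0]],
], hand=-1)

```text
time: 15.38
tool_pos: [434.7, -345.8, 2.0]
tcp_rot: [-3.142, 0.0, 0.209]
contact_force: [-0.5, 2.4, 1.1]
grip_width: 35.5
finger_force: 30.0
```

Call:
play_rows([
  [[0, 0, 0.9], [0, 0, 0]],
  [[0, 0, 0.9], [0, 0, 0]],
  [[0, 0, 0.9], [0, 0, 0]],
  [[0, 0, 0.9], [0, 0, 0]],
  [[0, 0, 0.9], [0, 0, 0]],
  [[0, 0, 0], [0, 0, 0]],
])

```text
time: 16.12
tool_pos: [435.8, -347.2, 138.7]
tcp_rot: [3.137, -0.002, 0.209]
contact_force: [-1.3, 0.7, -2.4]
grip_width: 36.2
finger_force: 30.0
```

Call:
play_rows([
  [[0.4, 0.9, 0], [0, 0, -0.15]],
  [[0.4, 0.9, 0], [0, 0, -0.15]],
  [[0.4, 0.9, 0], [0, 0, -0.15]],
  [[0.4, 0.9, 0], [0, 0, -0.15]],
  [[0.4, 0.9, 0], [0, 0, -0.15]],
  [[0.4, 0.9, 0], [0, 0, -0.15]],
  [[0.4, 0.9, 0], [0, 0, -0.15]],
  [[0.4, 0.9, 0], [0, 0, -0.15]],
  [[0.4, 0.9, 0], [0, 0, -0.15]],
  [[0.4, 0.9, 0], [0, 0, -0.15]],
  [[0.4, 0.9, 0], [0, 0, 0]],
  [[0, 0.2, 0], [0, 0, 0]],
])

```text
time: 17.62
tool_pos: [566.7, -41.4, 135.2]
tcp_rot: [-3.141, 0.002, 0.002]
contact_force: [-0.1, 0.3, -2.6]
grip_width: 36.0
finger_force: 30.0
```

```bash
python3 - <<'E'
from ov import *
d=capture("side");c=capture("top")
p=get_obs()["tool_pos"]; print(p,get_obs()["grip_width"])
P=[p+[0,0,-14],p,p+[0,0,52]]
out=[]
for cc in(c,d):
    uv=proj(cc,P);print(uv); m=np.int32(uv[0])
    x0,y0=m[0]-40,m[1]-50
    b=cv2.resize(cc["frame"][y0:y0+100,x0:x0+80],None,fx=5,fy=5,interpolation=cv2.INTER_CUBIC).copy(); print(x0,y0)
    for q in (uv-[x0,y0])*5: cv2.circle(b,(int(q[0]),int(q[1])),3,(255,0,0),-1)
    out.append(b)
cv2.imwrite("pics/l5.png",np.hstack(out)[:,:,::-1])
E
```

```text
[566.10331071 -42.50578646 135.71525787] 35.393900080401814
[[354.07875154 180.06037397]
 [354.42552338 179.31600781]
 [355.78360659 176.40063013]]
314 130
[[315.10966606 167.93389641]
 [315.01931572 164.47811258]
 [314.67416006 151.27722123]]
275 117
```

View pics/l5.png

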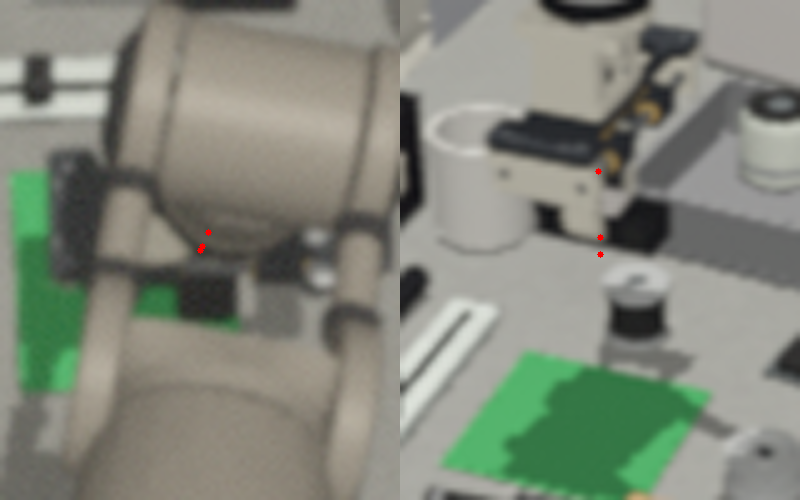

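The held lamp shows at both views as expected in x and y, within about 4 mm. Only z is off, with the tips about 27 mm above what is reported. I'll put the lamp on the mat at reported z ≈ 1.

Call:
play_rows([
  [[0.1, 0, -1], [0, 0, 0]],
  [[0, 0, -1], [0, 0, 0]],
  [[0, 0, -1], [0, 0, 0]],
  [[0, 0, -1], [0, 0, 0]],
  [[0, 0, -0.3], [0, 0, 0]],
  [[0, 0, -0.1], [0, 0, 0]],
  [[0, 0, -0.07], [0, 0, 0]],
  [[0, 0, 0], [0, 0, 0]],
])

```text
time: 18.73
tool_pos: [570.3, -43.0, 3.8]
tcp_rot: [3.141, -0.001, -0.0]
contact_force: [-0.1, -0.3, -1.6]
grip_width: 35.8
finger_force: 30.0
```

Call:
play_rows([
  [[0, 0, 0], [0, 0, 0]],
  [[0, 0, 0], [0, 0, 0]],
  [[0, 0, 0], [0, 0, 0]],
  [[0, 0, 0], [0, 0, 0]],
  [[0, 0, 1], [0, 0, 0]],
  [[0, 0, 1], [0, 0, 0]],
  [[0, 0, 1], [0, 0, 0]],
  [[0, 0, 0], [0, 0, 0]],
], hand=0.3)

```text
time: 19.73
tool_pos: [571.4, -43.2, 95.3]
tcp_rot: [3.14, -0.005, -0.0]
contact_force: [0.4, -0.5, -0.2]
grip_width: 59.7
finger_force: 0.0
```

Call:
play_rows([
  [[-0.38, 1, 0.1], [0, 0, 0.24]],
  [[-0.38, 1, 0.1], [0, 0, 0.24]],
  [[-0.38, 1, 0], [0, 0, 0.24]],
  [[-0.38, 1, 0], [0, 0, 0.24]],
  [[-0.38, 1, 0], [0, 0, 0.24]],
  [[-0.38, 1, 0], [0, 0, 0.24]],
  [[-0.38, 1, 0], [0, 0, 0.24]],
  [[-0.38, 1, 0], [0, 0, 0.24]],
  [[-0.38, 1, 0], [0, 0, 0.24]],
  [[-0.38, 1, 0], [0, 0, 0.24]],
  [[-0.38, 1, 0], [0, 0, 0.24]],
  [[-0.38, 1, 0], [0, 0, 0.24]],
], hand=1)

```text
time: 21.22
tool_pos: [432.0, 317.8, 97.8]
tcp_rot: [3.141, 0.002, 0.403]
contact_force: [0.2, 0.2, 0.5]
grip_width: 92.3
finger_force: 0.0
```

Call:
play_rows([
  [[0, 0.7, 0], [0, 0, 0]],
  [[0, 0.6, 0], [0, 0, 0]],
  [[0, 0, -0.9], [0, 0, 0]],
  [[0, 0, -0.9], [0, 0, 0]],
  [[0, 0, -0.9], [0, 0, 0]],
  [[0, 0, -0.4], [0, 0, 0]],
  [[0, 0, -0.1], [0, 0, 0]],
  [[0, 0, 0], [0, 0, 0]],
])

```text
time: 22.22
tool_pos: [433.6, 356.4, 3.5]
tcp_rot: [-3.142, -0.001, 0.402]
contact_force: [0.0, -0.3, 1.2]
grip_width: 92.0
finger_force: 0.0
```

```bash
python3 look.py lamp tape_measure
```

```text
lamp top ('pp0.58', [571.0, -46.0]) ('tr0.73', [742.2, 280.4, 119.3, 99.8, 43.7], [128, 251]) ('tr0.66', [568.4, -44.4, 86.8, 36.2, -1.3], [181, 351])
lamp side ('pp0.64', [559.0, -48.0]) ('pp0.44', [444.0, 110.0])
tape_measure top ('pp0.44', [437.0, 354.0]) ('tr0.44', [452.2, 340.1, 26.3, 9.8, 0.4], [222, 232])
tape_measure side ('pp0.79', [259.0, 329.0])
```

Call:
play_rows([
  [[0, 0, 0], [0, 0, 0]],
  [[0, 0, 0], [0, 0, 0]],
  [[0, 0, 0], [0, 0, 0]],
  [[0, 0, 0], [0, 0, 0]],
  [[0, 0, 0], [0, 0, 0]],
  [[0, 0, 0], [0, 0, 0]],
  [[0, 0, 0], [0, 0, 0]],
  [[0, 0, 0], [0, 0, 0]],
  [[0, 0, 0], [0, 0, 0]],
  [[0, 0, 0], [0, 0, 0]],
], hand=-1)

```text
time: 23.88
tool_pos: [433.0, 356.1, 2.9]
tcp_rot: [3.141, 0.0, 0.402]
contact_force: [0.8, -0.2, -0.3]
grip_width: 44.2
finger_force: 29.6
```

Call:
play_rows([
  [[0, 0, 0.9], [0, 0, 0]],
  [[0, 0, 0.9], [0, 0, 0]],
  [[0, 0, 0.9], [0, 0, 0]],
  [[0, 0, 0.9], [0, 0, 0]],
  [[0, 0, 0], [0, 0, 0]],
])

```text
time: 24.5
tool_pos: [433.8, 356.9, 112.5]
tcp_rot: [-3.141, -0.004, 0.402]
contact_force: [0.6, 0.4, -1.9]
grip_width: 43.7
finger_force: 29.6
```

Call:
play_rows([
  [[0.4, -0.95, 0], [0, 0, -0.26]],
  [[0.4, -0.95, 0], [0, 0, -0.26]],
  [[0.4, -0.95, 0], [0, 0, -0.26]],
  [[0.4, -0.95, 0], [0, 0, -0.26]],
  [[0.4, -0.95, 0], [0, 0, -0.26]],
  [[0.4, -0.95, 0], [0, 0, -0.26]],
  [[0.4, -0.95, 0], [0, 0, -0.26]],
  [[0.4, -0.95, 0], [0, 0, -0.26]],
  [[0.4, -0.95, 0], [0, 0, -0.26]],
  [[0.4, -0.95, 0], [0, 0, -0.27]],
  [[0.5, -1, 0], [0, 0, -0.27]],
  [[0, 0, 0], [0, 0, 0]],
])

```text
time: 26.0
tool_pos: [568.0, 39.2, 109.0]
tcp_rot: [3.141, 0.002, -0.003]
contact_force: [-0.5, 0.7, -2.4]
grip_width: 44.2
finger_force: 29.6
```

Call:
play_rows([
  [[0, 0, -1], [0, 0, 0]],
  [[0, 0, -1], [0, 0, 0]],
  [[0, 0, -1], [0, 0, 0]],
  [[0, 0, -0.4], [0, 0, 0]],
  [[0, 0, -0.15], [0, 0, 0]],
  [[0, 0, 0], [0, 0, 0]],
  [[0, 0, 0], [0, 0, 0]],
])

```text
time: 26.88
tool_pos: [568.7, 41.2, 5.5]
tcp_rot: [3.141, -0.002, -0.0]
contact_force: [0.6, 0.1, -2.1]
grip_width: 44.4
finger_force: 29.6
```

Call:
play_rows([
  [[0, 0, 0], [0, 0, 0]],
  [[0, 0, 0], [0, 0, 0]],
  [[0, 0, 0], [0, 0, 0]],
  [[0, 0, 0], [0, 0, 0]],
  [[0, 0, 1], [0, 0, 0]],
  [[0, 0, 1], [0, 0, 0]],
  [[0, 0, 1], [0, 0, 0]],
  [[0, 0, 0], [0, 0, 0]],
], hand=0.35)

```text
time: 27.88
tool_pos: [569.6, 41.0, 96.8]
tcp_rot: [3.141, -0.005, -0.0]
contact_force: [-0.3, 0.3, 0.2]
grip_width: 62.1
finger_force: 0.0
```

Call:
play_rows([
  [[-0.6, 0.4, 0], [0, 0, 0]],
  [[-0.6, 0.4, 0], [0, 0, 0]],
  [[-0.6, 0.4, 0], [0, 0, 0]],
  [[-0.6, 0.4, 0], [0, 0, 0]],
  [[-0.6, 0.4, 0], [0, 0, 0]],
  [[-0.6, 0.4, 0], [0, 0, 0]],
  [[-0.6, 0.4, 0], [0, 0, 0]],
  [[0, 0, 0], [0, 0, 0]],
], hand=1)

```text
time: 28.88
tool_pos: [440.5, 125.8, 94.0]
tcp_rot: [3.141, 0.002, 0.001]
contact_force: [1.2, -0.0, -0.4]
grip_width: 92.2
finger_force: 0.0
```

```bash
python3 look.py lamp tape_measure part_carton tray_right oil_filter rubber_mount brake_pad
```

```text
lamp top ('pp0.63', [582.0, -50.0]) ('tr0.79', [570.1, -42.9, 83.6, 33.1, -1.3], [179, 351]) ('tr0.48', [767.1, -233.0, 107.0, 100.4, -71.1], [123, 409])
lamp side ('pp0.41', [578.0, -70.0])
tape_measure top ('pp0.82', [269.0, 329.0]) ('pp0.65', [573.0, 46.0]) ('tr0.67', [261.7, 336.5, 70.0, 47.0, -20.8], [280, 235])
tape_measure side ('pp0.81', [260.0, 329.0]) ('pp0.65', [564.0, 40.0])
part_carton top ('pp0.67', [759.0, -225.0]) ('pp0.43', [447.0, 124.0]) ('tr0.63', [407.7, 119.8, 51.5, 22.5, 89.1], [235, 301])
part_carton side ('pp0.67', [447.0, 124.0]) ('pp0.49', [554.0, -378.0])
tray_right top ('pp0.60', [481.0, -343.0]) ('pp0.37', [497.0, 345.0]) ('tr0.79', [486.3, -331.2, 310.2, 219.9, -3.9], [212, 438]) ('tr0.18', [573.4, 122.3, 78.6, 35.5, -0.5], [185, 301])
tray_right side ('pp0.58', [491.0, -355.0])
oil_filter top ('pp0.64', [566.0, -388.0]) ('tr0.69', [558.3, -385.9, 82.8, 72.0, 89.2], [185, 456])
oil_filter side ('pp0.81', [572.0, -397.0])
rubber_mount top ('tr0.69', [537.3, -121.2, 53.5, 45.8, -46.3], [192, 378])
rubber_mount side
brake_pad top ('pp0.92', [736.0, -377.0]) ('pp0.84', [424.0, -137.0]) ('tr0.72', [420.8, -127.0, 87.4, 45.9, -7.6], [228, 379]) ('tr0.68', [739.3, -380.8, 90.7, 49.5, 52.5], [134, 448])
brake_pad side ('pp0.81', [419.0, -144.0]) ('pp0.56', [727.0, -386.0])
```

Call:
play_rows([
  [[0.15, 0, -0.9], [0, 0, 0]],
  [[0, 0, -0.9], [0, 0, 0]],
  [[0, 0, -0.9], [0, 0, 0]],
  [[0, 0, -0.4], [0, 0, 0]],
  [[0, 0, -0.1], [0, 0, 0]],
  [[0, 0, 0], [0, 0, 0]],
])

```text
time: 30.78
tool_pos: [447.0, 125.2, -1.0]
tcp_rot: [-3.142, -0.001, -0.0]
contact_force: [-0.4, -0.5, -0.6]
grip_width: 91.7
finger_force: 0.0
```

```bash
python3 - <<'E'
from h import *
c=capture("top")
print(w(c,[(411.25,160),(475,162.5),(474.25,255),(407.5,253)],[55]*4))
E
```

```text
[[ 640.33895541 -236.19693382]
 [ 629.32008582 -446.24831547]
 [ 329.09270107 -426.43334592]
 [ 339.79485192 -212.08047363]]
```

Call:
play_rows([
  [[0, 0, 0], [0, 0, 0]],
  [[0, 0, 0], [0, 0, 0]],
  [[0, 0, 0], [0, 0, 0]],
  [[0, 0, 0], [0, 0, 0]],
  [[0, 0, 0], [0, 0, 0]],
  [[0, 0, 0], [0, 0, 0]],
  [[0, 0, 0], [0, 0, 0]],
  [[0, 0, 0], [0, 0, 0]],
], hand=-1)

```text
time: 31.82
tool_pos: [446.5, 125.1, -1.5]
tcp_rot: [3.141, 0.0, -0.0]
contact_force: [-0.1, -1.2, 0.9]
grip_width: 52.4
finger_force: 29.8
```

Call:
play_rows([
  [[0, 0, 0.9], [0, 0, 0]],
  [[0, 0, 0.9], [0, 0, 0]],
  [[0, 0, 0.9], [0, 0, 0]],
  [[0, -0.5, 0.6], [0, 0, 0]],
  [[0, -1, 0], [0, 0, 0]],
  [[0, -1, 0], [0, 0, 0]],
  [[0, -1, 0], [0, 0, 0]],
  [[0, -1, 0], [0, 0, 0]],
])

```text
time: 32.83
tool_pos: [446.1, -10.7, 97.1]
tcp_rot: [-3.141, 0.001, -0.0]
contact_force: [0.2, 0.1, -1.6]
grip_width: 51.8
finger_force: 29.8
```

Call:
play_rows([
  [[-0.18, -1, 0], [0, 0, -0.05]],
  [[-0.18, -1, 0], [0, 0, -0.05]],
  [[-0.18, -1, 0], [0, 0, -0.05]],
  [[-0.18, -1, 0], [0, 0, -0.05]],
  [[-0.18, -1, 0], [0, 0, -0.05]],
  [[-0.18, -1, 0], [0, 0, -0.05]],
  [[-0.18, -1, 0], [0, 0, -0.05]],
  [[-0.18, -1, 0], [0, 0, -0.05]],
  [[-0.18, -1, 0], [0, 0, -0.05]],
  [[-0.2, -0.3, 0], [0, 0, -0.05]],
  [[0, 0, 0], [0, 0, 0]],
])

```text
time: 34.2
tool_pos: [391.2, -288.5, 97.0]
tcp_rot: [-3.141, 0.001, -0.071]
contact_force: [-1.1, 0.4, -2.2]
grip_width: 51.8
finger_force: 29.8
```

Call:
play_rows([
  [[0, 0, -1], [0, 0, 0]],
  [[0, 0, -1], [0, 0, 0]],
  [[0, 0, -0.8], [0, 0, 0]],
  [[0, 0, -0.25], [0, 0, 0]],
  [[0, 0, 0], [0, 0, 0]],
  [[0, 0, 0], [0, 0, 0]],
])

```text
time: 34.95
tool_pos: [392.5, -289.1, 6.9]
tcp_rot: [3.14, -0.001, -0.07]
contact_force: [0.8, -0.0, -3.2]
grip_width: 51.9
finger_force: 29.8
```

Call:
play_rows([
  [[0, 0, 0], [0, 0, 0]],
  [[0, 0, 0], [0, 0, 0]],
  [[0, 0, 0], [0, 0, 0]],
  [[0, 0, 0], [0, 0, 0]],
  [[0, 0, 1], [0, 0, 0]],
  [[0, 0, 1], [0, 0, 0]],
  [[0, 0, 1], [0, 0, 0]],
  [[0, 0, 0], [0, 0, 0]],
], hand=0.42)

```text
time: 35.95
tool_pos: [392.9, -289.9, 97.9]
tcp_rot: [3.138, -0.004, -0.07]
contact_force: [-0.1, -0.2, -1.3]
grip_width: 65.5
finger_force: 0.0
```

Call:
play_rows([
  [[0.15, 0.87, 0], [0, 0, -0.07]],
  [[0.15, 0.87, 0], [0, 0, -0.07]],
  [[0.15, 0.87, 0], [0, 0, -0.07]],
  [[0.15, 0.87, 0], [0, 0, -0.07]],
  [[0.15, 0.87, 0], [0, 0, -0.07]],
  [[0.15, 0.87, 0], [0, 0, -0.05]],
  [[0, 0, -1], [0, 0, 0]],
  [[0, 0, -1], [0, 0, 0]],
  [[0, 0, -1], [0, 0, 0]],
  [[0, 0, -0.2], [0, 0, 0]],
  [[0, 0, -0.1], [0, 0, 0]],
  [[0, 0, 0], [0, 0, 0]],
], hand=1)

```text
time: 37.45
tool_pos: [419.3, -132.5, -2.5]
tcp_rot: [3.141, -0.001, -0.126]
contact_force: [0.3, 0.1, -0.3]
grip_width: 92.1
finger_force: 0.0
```

Call:
play_rows([
  [[0, 0, -0.1], [0, 0, 0]],
  [[0, 0, 0], [0, 0, 0]],
])

```text
time: 37.7
tool_pos: [419.1, -132.4, -5.8]
tcp_rot: [3.141, -0.001, -0.126]
contact_force: [-0.1, -1.5, 0.1]
grip_width: 92.1
finger_force: 0.0
```

Call:
play_rows([
  [[0, 0, -0.08], [0, 0, 0]],
  [[0, 0, 0], [0, 0, 0]],
])

```text
time: 37.95
tool_pos: [418.8, -132.2, -8.5]
tcp_rot: [3.142, 0.0, -0.126]
contact_force: [-0.0, -0.2, 0.0]
grip_width: 91.7
finger_force: 0.0
```

Call:
play_rows([
  [[0, 0, 0], [0, 0, 0]],
  [[0, 0, 0], [0, 0, 0]],
  [[0, 0, 0], [0, 0, 0]],
  [[0, 0, 0], [0, 0, 0]],
  [[0, 0, 0], [0, 0, 0]],
  [[0, 0, 0], [0, 0, 0]],
  [[0, 0, 0], [0, 0, 0]],
  [[0, 0, 0], [0, 0, 0]],
  [[0, 0, 0], [0, 0, 0]],
], hand=-1)

```text
time: 39.08
tool_pos: [418.7, -132.1, -8.5]
tcp_rot: [-3.142, 0.0, -0.126]
contact_force: [-0.4, 3.1, 0.8]
grip_width: 44.8
finger_force: 30.0
```

Call:
play_rows([
  [[0, 0, 0.9], [0, 0, 0]],
  [[0, 0, 0.9], [0, 0, 0]],
  [[0, 0, 0.9], [0, 0, 0]],
  [[0, 0, 0.9], [0, 0, 0]],
  [[0, 0, 0], [0, 0, 0]],
])

```text
time: 39.7
tool_pos: [420.0, -133.1, 100.7]
tcp_rot: [3.14, -0.004, -0.126]
contact_force: [0.7, 0.5, -3.1]
grip_width: 44.5
finger_force: 30.0
```

Call:
play_rows([
  [[-0.12, -0.9, 0], [0, 0, 0.05]],
  [[-0.12, -0.9, 0], [0, 0, 0.05]],
  [[-0.12, -0.9, 0], [0, 0, 0.05]],
  [[-0.12, -0.9, 0], [0, 0, 0.05]],
  [[-0.12, -0.9, 0], [0, 0, 0.05]],
  [[-0.12, -0.9, 0], [0, 0, 0.05]],
  [[-0.12, -0.9, 0], [0, 0, 0.05]],
  [[-0.12, -0.9, 0], [0, 0, 0.05]],
  [[-0.12, -0.9, 0], [0, 0, 0]],
  [[0, 0, 0], [0, 0, 0]],
])

```text
time: 40.95
tool_pos: [385.5, -376.5, 97.5]
tcp_rot: [-3.141, 0.001, -0.072]
contact_force: [0.4, 0.8, -1.8]
grip_width: 44.6
finger_force: 30.0
```

Call:
play_rows([
  [[0, 0, -1], [0, 0, 0]],
  [[0, 0, -1], [0, 0, 0]],
  [[0, 0, -0.9], [0, 0, 0]],
  [[0, 0, -0.35], [0, 0, 0]],
  [[0, 0, -0.1], [0, 0, 0]],
  [[0, 0, 0], [0, 0, 0]],
])

```text
time: 41.7
tool_pos: [386.8, -375.4, -0.5]
tcp_rot: [3.141, -0.001, -0.07]
contact_force: [-0.2, 0.3, -2.8]
grip_width: 44.8
finger_force: 30.0
```

Call:
play_rows([
  [[0, 0, 0], [0, 0, 0]],
  [[0, 0, 0], [0, 0, 0]],
  [[0, 0, 0], [0, 0, 0]],
  [[0, 0, 0], [0, 0, 0]],
  [[0, 0, 1], [0, 0, 0]],
  [[0, 0, 1], [0, 0, 0]],
  [[0, 0, 1], [0, 0, 0]],
  [[0, 0, 0.3], [0, 0, 0]],
], hand=0.28)

```text
time: 42.7
tool_pos: [387.1, -376.0, 99.8]
tcp_rot: [3.139, -0.002, -0.07]
contact_force: [1.0, 0.6, -1.6]
grip_width: 59.1
finger_force: 0.0
```

```bash
python3 look.py ignition_coil pulley rubber_mount brake_pad part_carton; python3 - <<'E'
from ov import *
tiles([("coil",572,125,9,96,36,22),("pulley",428,8,0,56,56,26),("mount",576,-130,0,50,50,46),("pad",386,-376,-4,92,46,22),("carton",392,-289,-4,84,52,47)],"pics/t2.png")
E
```

```text
ignition_coil top ('pp0.68', [573.0, 124.0]) ('tr0.61', [570.4, 124.0, 97.1, 36.4, -0.5], [188, 300])
ignition_coil side ('pp0.63', [486.0, 350.0]) ('pp0.53', [580.0, 113.0])
pulley top ('pp0.65', [424.0, 9.0]) ('tr0.81', [427.6, 6.2, 52.2, 52.2, 89.0], [224, 336]) ('tr0.31', [580.9, 400.2, 79.2, 72.1, 44.9], [179, 216])
pulley side ('pp0.46', [425.0, 16.0])
rubber_mount top ('pp0.74', [539.0, -129.0]) ('tr0.49', [537.2, -122.8, 51.2, 48.1, -46.5], [192, 378])
rubber_mount side ('pp0.66', [529.0, -98.0])
brake_pad top ('pp0.84', [736.0, -377.0]) ('pp0.18', [765.0, -223.0]) ('tr0.95', [737.7, -382.2, 100.3, 56.1, 54.1], [134, 448]) ('tr0.60', [568.5, 0.5, 153.5, 152.2, -87.2], [186, 337])
brake_pad side ('pp0.54', [394.0, -395.0]) ('pp0.48', [728.0, -374.0])
part_carton top ('pp0.96', [385.0, -287.0]) ('tr0.79', [389.2, -286.5, 84.1, 58.7, -2.4], [237, 427])
part_carton side ('pp0.63', [432.0, 17.0]) ('pp0.63', [735.0, 3.0])
```

View pics/t2.png

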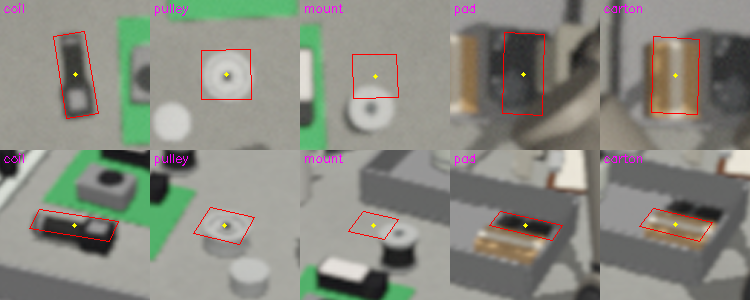

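The mount was knocked to about (538,-126). The pad and carton are in the tray, and the pulley and coil have not moved. The mount is next, with a narrower opening because the lamp is close.

Call:
play_rows([
  [[0.5, 0.83, 0], [0, 0, 0.05]],
  [[0.5, 0.83, 0], [0, 0, 0.05]],
  [[0.5, 0.83, 0], [0, 0, 0.05]],
  [[0.5, 0.83, 0], [0, 0, 0.05]],
  [[0.5, 0.83, 0], [0, 0, 0.05]],
  [[0.5, 0.83, 0], [0, 0, 0.05]],
  [[0.5, 0.83, 0], [0, 0, 0.05]],
  [[0.5, 0.83, 0], [0, 0, 0.05]],
  [[0.5, 0.83, 0], [0, 0, 0.05]],
  [[0.5, 0.8, 0], [0, 0, 0.05]],
  [[0, 0, 0], [0, 0, 0]],
], hand=0.54)

```text
time: 45.02
tool_pos: [537.1, -125.7, 98.0]
tcp_rot: [-3.142, -0.0, 0.002]
contact_force: [-0.1, -0.1, 0.5]
grip_width: 70.7
finger_force: 0.0
```

Call:
play_rows([
  [[0, 0, -1], [0, 0, 0]],
  [[0, 0, -1], [0, 0, 0]],
  [[0, 0, -0.8], [0, 0, 0]],
  [[0, 0, -0.4], [0, 0, 0]],
  [[0, 0, -0.15], [0, 0, 0]],
  [[0, 0, 0], [0, 0, 0]],
])

```text
time: 45.78
tool_pos: [536.7, -127.5, -2.1]
tcp_rot: [3.141, -0.001, -0.0]
contact_force: [0.7, 0.2, -0.1]
grip_width: 71.0
finger_force: 0.0
```

Call:
play_rows([
  [[0, 0, 0], [0, 0, 0]],
  [[0, 0, 0], [0, 0, 0]],
  [[0, 0, 0], [0, 0, 0]],
  [[0, 0, 0], [0, 0, 0]],
  [[0, 0, 0], [0, 0, 0]],
  [[0, 0, 0], [0, 0, 0]],
  [[0, 0, 0], [0, 0, 0]],
], hand=-1)

```text
time: 46.65
tool_pos: [536.8, -126.7, -1.8]
tcp_rot: [-3.141, -0.001, -0.0]
contact_force: [0.2, 3.9, 7.0]
grip_width: 49.4
finger_force: 30.0
```

Call:
play_rows([
  [[0, 0, 0.9], [0, 0, 0]],
  [[0, 0, 0.9], [0, 0, 0]],
  [[0, 0, 0.9], [0, 0, 0]],
  [[0, 0, 0.9], [0, 0, 0]],
  [[0, 0, 0], [0, 0, 0]],
])

```text
time: 47.28
tool_pos: [537.5, -127.8, 106.9]
tcp_rot: [3.14, -0.003, -0.0]
contact_force: [-0.6, -0.3, -2.5]
grip_width: 49.4
finger_force: 30.0
```

Call:
play_rows([
  [[-0.2, -0.95, 0], [0, 0, -0.05]],
  [[-0.2, -0.95, 0], [0, 0, -0.05]],
  [[-0.2, -0.95, 0], [0, 0, -0.05]],
  [[-0.2, -0.95, 0], [0, 0, -0.05]],
  [[-0.2, -0.95, 0], [0, 0, -0.05]],
  [[-0.2, -0.95, 0], [0, 0, -0.05]],
  [[-0.2, -0.95, 0], [0, 0, -0.05]],
  [[-0.2, -0.95, 0], [0, 0, -0.05]],
  [[-0.25, -0.9, 0], [0, 0, -0.1]],
  [[0, -0.2, 0], [0, 0, 0]],
  [[0, 0, 0], [0, 0, 0]],
])

```text
time: 48.65
tool_pos: [480.5, -387.6, 104.1]
tcp_rot: [-3.14, 0.002, -0.07]
contact_force: [-0.2, -0.4, -3.1]
grip_width: 49.7
finger_force: 30.0
```

Call:
play_rows([
  [[0, 0, -1], [0, 0, 0]],
  [[0, 0, -1], [0, 0, 0]],
  [[0, 0, -1], [0, 0, 0]],
  [[0, 0, -0.3], [0, 0, 0]],
  [[0, 0, -0.1], [0, 0, 0]],
  [[0, 0, 0], [0, 0, 0]],
])

```text
time: 49.4
tool_pos: [481.6, -388.4, 4.5]
tcp_rot: [3.14, -0.001, -0.07]
contact_force: [0.4, -0.6, -3.3]
grip_width: 49.6
finger_force: 30.0
```

Call:
play_rows([
  [[0, 0, 0], [0, 0, 0]],
  [[0, 0, 0], [0, 0, 0]],
  [[0, 0, 0], [0, 0, 0]],
  [[0, 0, 0], [0, 0, 0]],
  [[0, 0, 1], [0, 0, 0]],
  [[0, 0, 1], [0, 0, 0]],
  [[0, 0, 1], [0, 0, 0]],
  [[0, 0, 0.2], [0, 0, 0]],
], hand=0.34)

```text
time: 50.4
tool_pos: [482.1, -389.4, 102.6]
tcp_rot: [3.138, -0.004, -0.07]
contact_force: [-0.0, 0.7, 0.1]
grip_width: 61.4
finger_force: 0.0
```

Call:
play_rows([
  [[-0.15, 1, 0], [0, 0, 0.05]],
  [[-0.15, 1, 0], [0, 0, 0.05]],
  [[-0.15, 1, 0], [0, 0, 0.05]],
  [[-0.15, 1, 0], [0, 0, 0.05]],
  [[-0.15, 1, 0], [0, 0, 0.05]],
  [[-0.15, 1, 0], [0, 0, 0.05]],
  [[-0.15, 1, 0], [0, 0, 0.05]],
  [[-0.15, 1, 0], [0, 0, 0.05]],
  [[-0.15, 1, 0], [0, 0, 0.05]],
  [[-0.15, 1, 0], [0, 0, 0.05]],
  [[-0.15, 1, 0], [0, 0, 0]],
  [[-0.15, 1, 0], [0, 0, 0]],
], hand=0.9)

```text
time: 51.9
tool_pos: [426.4, -27.2, 99.0]
tcp_rot: [-3.142, 0.001, -0.0]
contact_force: [0.2, -0.1, -0.9]
grip_width: 87.2
finger_force: 0.0
```

Call:
play_rows([
  [[0, 0.8, 0], [0, 0, 0]],
  [[0, 0.45, 0], [0, 0, 0]],
  [[0, 0, -1], [0, 0, 0]],
  [[0, 0, -1], [0, 0, 0]],
  [[0, 0, -1], [0, 0, 0]],
  [[0, 0, -0.3], [0, 0, 0]],
  [[0, 0, -0.2], [0, 0, 0]],
  [[0, 0, 0], [0, 0, 0]],
])

```text
time: 52.9
tool_pos: [427.4, 9.2, -5.1]
tcp_rot: [3.141, -0.001, -0.0]
contact_force: [-0.4, -0.7, 0.8]
grip_width: 87.5
finger_force: 0.0
```

Call:
play_rows([
  [[0, 0, 0], [0, 0, 0]],
  [[0, 0, 0], [0, 0, 0]],
  [[0, 0, 0], [0, 0, 0]],
  [[0, 0, 0], [0, 0, 0]],
  [[0, 0, 0], [0, 0, 0]],
  [[0, 0, 0], [0, 0, 0]],
  [[0, 0, 0], [0, 0, 0]],
  [[0, 0, 0], [0, 0, 0]],
], hand=-1)

```text
time: 53.9
tool_pos: [427.2, 9.2, -5.2]
tcp_rot: [3.141, -0.001, -0.0]
contact_force: [-0.6, -1.7, 6.5]
grip_width: 55.7
finger_force: 30.0
```

Call:
play_rows([
  [[0, 0, 0.9], [0, 0, 0]],
  [[0, 0, 0.9], [0, 0, 0]],
  [[0, 0, 0.9], [0, 0, 0]],
  [[0, 0, 0.9], [0, 0, 0]],
  [[0, 0, 0], [0, 0, 0]],
])

```text
time: 54.52
tool_pos: [427.9, 9.3, 103.5]
tcp_rot: [3.141, -0.003, -0.0]
contact_force: [0.4, -0.0, -3.0]
grip_width: 55.8
finger_force: 30.0
```

Call:
play_rows([
  [[0.17, -0.95, 0], [0, 0, -0.05]],
  [[0.17, -0.95, 0], [0, 0, -0.05]],
  [[0.17, -0.95, 0], [0, 0, -0.05]],
  [[0.17, -0.95, 0], [0, 0, -0.05]],
  [[0.17, -0.95, 0], [0, 0, -0.05]],
  [[0.17, -0.95, 0], [0, 0, -0.05]],
  [[0.17, -0.95, 0], [0, 0, -0.05]],
  [[0.17, -0.95, 0], [0, 0, -0.05]],
  [[0.17, -0.95, 0], [0, 0, -0.05]],
  [[0.17, -0.9, 0], [0, 0, -0.05]],
  [[0.1, -0.82, 0], [0, 0, 0]],
  [[0, 0, 0], [0, 0, 0]],
])

```text
time: 56.02
tool_pos: [480.3, -299.6, 100.2]
tcp_rot: [-3.14, 0.002, -0.072]
contact_force: [-0.5, 0.6, -2.2]
grip_width: 54.8
finger_force: 30.0
```

Call:
play_rows([
  [[0, 0, -1], [0, 0, 0]],
  [[0, 0, -1], [0, 0, 0]],
  [[0, 0, -1], [0, 0, 0]],
  [[0, 0, -0.3], [0, 0, 0]],
  [[0, 0, -0.08], [0, 0, 0]],
  [[0, 0, 0], [0, 0, 0]],
])

```text
time: 56.78
tool_pos: [481.5, -298.9, 1.9]
tcp_rot: [3.141, -0.001, -0.07]
contact_force: [0.4, -0.4, -1.8]
grip_width: 55.4
finger_force: 30.0
```

Call:
play_rows([
  [[0, 0, 0], [0, 0, 0]],
  [[0, 0, 0], [0, 0, 0]],
  [[0, 0, 0], [0, 0, 0]],
  [[0, 0, 0], [0, 0, 0]],
  [[0, 0, 1], [0, 0, 0]],
  [[0, 0, 1], [0, 0, 0]],
  [[0, 0, 1], [0, 0, 0]],
  [[0, 0, 0.3], [0, 0, 0]],
], hand=0.42)

```text
time: 57.78
tool_pos: [481.8, -299.4, 101.9]
tcp_rot: [3.139, -0.003, -0.07]
contact_force: [0.6, -0.4, 0.3]
grip_width: 65.3
finger_force: 0.0
```

Call:
play_rows([
  [[0.18, 1, 0], [0, 0, 0.12]],
  [[0.18, 1, 0], [0, 0, 0.12]],
  [[0.18, 1, 0], [0, 0, 0.12]],
  [[0.18, 1, 0], [0, 0, 0.12]],
  [[0.18, 1, 0], [0, 0, 0.12]],
  [[0.18, 1, 0], [0, 0, 0.12]],
  [[0.18, 1, 0], [0, 0, 0.12]],
  [[0.18, 1, 0], [0, 0, 0.12]],
  [[0.18, 1, 0], [0, 0, 0.12]],
  [[0.18, 1, 0], [0, 0, 0.12]],
  [[0.18, 1, 0], [0, 0, 0.12]],
  [[0.18, 1, 0], [0, 0, 0.06]],
], hand=0.4)

```text
time: 59.28
tool_pos: [545.3, 62.2, 99.0]
tcp_rot: [-3.141, 0.002, 0.123]
contact_force: [0.4, -0.2, 0.4]
grip_width: 64.6
finger_force: 0.0
```

Call:
play_rows([
  [[0.15, 1, 0], [0, 0, 0]],
  [[0, 1, 0], [0, 0, 0]],
  [[0, 0.07, 0], [0, 0, 0]],
  [[0, 0, 0], [0, 0, 0]],
])

```text
time: 59.78
tool_pos: [549.9, 122.9, 99.4]
tcp_rot: [3.141, 0.001, 0.123]
contact_force: [-0.4, 0.1, -1.3]
grip_width: 64.3
finger_force: 0.0
```

```bash
python3 look.py ignition_coil; python3 look.py pulley rubber_mount
```

```text
ignition_coil top ('pp0.59', [578.0, 114.0]) ('pp0.49', [571.0, 54.0])
ignition_coil side ('pp0.55', [581.0, 124.0])
pulley top ('pp0.64', [481.0, -305.0]) ('tr0.54', [481.6, -298.0, 53.5, 52.9, 89.0], [203, 428])
pulley side ('pp0.40', [495.0, -287.0])
rubber_mount top ('pp0.62', [492.0, -384.0]) ('tr0.74', [482.8, -384.0, 62.6, 49.0, -65.8], [210, 458])
rubber_mount side ('pp0.73', [475.0, -367.0])
```

Call:
play_rows([
  [[0.06, 0, -1], [0, 0, 0]],
  [[0, 0, -1], [0, 0, 0]],
  [[0, 0, -0.9], [0, 0, 0]],
  [[0, 0, -0.4], [0, 0, 0]],
  [[0, 0, -0.2], [0, 0, 0]],
  [[0, 0, 0], [0, 0, 0]],
])

```text
time: 61.18
tool_pos: [552.4, 123.4, -4.5]
tcp_rot: [3.141, -0.001, 0.123]
contact_force: [0.6, 0.1, 0.4]
grip_width: 64.2
finger_force: 0.0
```

Call:
play_rows([
  [[0, 0, 0], [0, 0, 0]],
  [[0, 0, 0], [0, 0, 0]],
  [[0, 0, 0], [0, 0, 0]],
  [[0, 0, 0], [0, 0, 0]],
  [[0, 0, 0], [0, 0, 0]],
  [[0, 0, 0], [0, 0, 0]],
  [[0, 0, 0], [0, 0, 0]],
  [[0, 0, 0], [0, 0, 0]],
], hand=-1)

```text
time: 62.18
tool_pos: [552.2, 123.5, -4.5]
tcp_rot: [-3.142, -0.0, 0.123]
contact_force: [-2.8, 0.8, 5.4]
grip_width: 35.7
finger_force: 30.0
```

Call:
play_rows([
  [[0, 0, 0.9], [0, 0, 0]],
  [[0, 0, 0.9], [0, 0, 0]],
  [[0, 0, 0.9], [0, 0, 0]],
  [[0, 0, 0.9], [0, 0, 0]],
  [[0, 0, 0], [0, 0, 0]],
])

```text
time: 62.8
tool_pos: [553.2, 123.3, 104.3]
tcp_rot: [3.141, -0.003, 0.123]
contact_force: [-0.4, -0.0, -2.9]
grip_width: 35.4
finger_force: 30.0
```

Call:
play_rows([
  [[0, -1, 0], [0, 0, -0.12]],
  [[0, -1, 0], [0, 0, -0.12]],
  [[0, -1, 0], [0, 0, -0.12]],
  [[0, -1, 0], [0, 0, -0.12]],
  [[0, -1, 0], [0, 0, -0.12]],
  [[0, -1, 0], [0, 0, -0.12]],
  [[0, -1, 0], [0, 0, -0.12]],
  [[0, -1, 0], [0, 0, -0.12]],
  [[0, -1, 0], [0, 0, -0.12]],
  [[0, -1, 0], [0, 0, -0.12]],
  [[0, -1, 0], [0, 0, -0.12]],
  [[0.1, -1, 0], [0, 0, -0.06]],
])

```text
time: 64.3
tool_pos: [553.9, -237.2, 100.8]
tcp_rot: [-3.14, 0.003, -0.071]
contact_force: [1.3, -0.3, -2.0]
grip_width: 35.6
finger_force: 30.0
```

Call:
play_rows([
  [[0, -1, 0], [0, 0, 0]],
  [[0, -0.97, 0], [0, 0, 0]],
  [[0, 0, 0], [0, 0, 0]],
  [[0, 0, 0], [0, 0, 0]],
])

```text
time: 64.8
tool_pos: [554.3, -294.9, 101.4]
tcp_rot: [-3.14, 0.003, -0.07]
contact_force: [0.5, 1.1, -2.6]
grip_width: 35.9
finger_force: 30.0
```

Call:
play_rows([
  [[0, 0, -1], [0, 0, 0]],
  [[0, 0, -1], [0, 0, 0]],
  [[0, 0, -1], [0, 0, 0]],
  [[0, 0, -0.3], [0, 0, 0]],
  [[0, 0, -0.07], [0, 0, 0]],
  [[0, 0, 0], [0, 0, 0]],
])

```text
time: 65.55
tool_pos: [555.8, -295.9, 3.1]
tcp_rot: [3.141, -0.002, -0.07]
contact_force: [0.9, -1.1, -2.4]
grip_width: 36.3
finger_force: 30.0
```

Call:
play_rows([
  [[0, 0, 0], [0, 0, 0]],
  [[0, 0, 0], [0, 0, 0]],
  [[0, 0, 0], [0, 0, 0]],
  [[0, 0, 0], [0, 0, 0]],
  [[0, 0, 1], [0, 0, 0]],
  [[0, 0, 1], [0, 0, 0]],
  [[0, 0, 1], [0, 0, 0]],
  [[0, 0, 0.3], [0, 0, 0]],
], hand=0.1)

```text
time: 66.55
tool_pos: [556.0, -296.4, 103.1]
tcp_rot: [3.14, -0.003, -0.07]
contact_force: [0.2, -0.0, -0.9]
grip_width: 50.6
finger_force: 0.0
```

Call:
play_rows([
  [[0.2, 1, 0.1], [0, 0, 0.05]],
  [[0.2, 1, 0.1], [0, 0, 0.05]],
  [[0.2, 1, 0], [0, 0, 0.05]],
  [[0.2, 1, 0], [0, 0, 0.05]],
  [[0.2, 1, 0], [0, 0, 0.05]],
  [[0.2, 1, 0], [0, 0, 0.05]],
  [[0.5, 1, 0], [0, 0, 0.05]],
  [[0.5, 1, 0], [0, 0, 0.05]],
  [[0.5, 1, 0], [0, 0, 0.05]],
  [[0.5, 1, 0], [0, 0, 0.05]],
  [[0.5, 1, 0], [0, 0, 0]],
  [[0.5, 1, 0], [0, 0, 0]],
], hand=0.1)

```text
time: 68.05
tool_pos: [680.9, 65.3, 105.6]
tcp_rot: [3.142, 0.002, -0.0]
contact_force: [0.5, -0.2, -0.2]
grip_width: 50.4
finger_force: 0.0
```

```bash
python3 look.py pointer_top pointer_base lamp tape_measure part_carton brake_pad rubber_mount pulley ignition_coil; python3 - <<'E'
from ov import *
tiles([("tray",480,-341,-4,300,200,5)],"pics/t3.png",half=50,S=390)
E
```

```text
pointer_top top
pointer_top side ('pp0.41', [697.0, 49.0])
pointer_base top ('pp0.68', [691.0, 23.0]) ('tr0.59', [699.6, -67.3, 67.9, 41.4, 89.2], [149, 359])
pointer_base side ('pp0.92', [696.0, 13.0]) ('pp0.28', [760.0, 279.0])
lamp top ('pp0.87', [583.0, -35.0]) ('tr0.72', [761.2, -84.4, 74.0, 27.7, 89.2], [125, 359]) ('tr0.65', [568.4, -44.4, 86.9, 36.2, -1.3], [182, 351])
lamp side ('pp0.63', [398.0, -317.0]) ('pp0.56', [574.0, -65.0])
tape_measure top ('tr0.50', [767.0, -237.6, 114.7, 98.8, -77.1], [123, 411]) ('tr0.43', [390.0, -369.2, 87.9, 49.8, -1.2], [237, 455])
tape_measure side ('pp0.91', [260.0, 337.0]) ('pp0.60', [570.0, 41.0])
part_carton top ('pp0.97', [385.0, -287.0]) ('tr0.46', [500.1, 342.2, 315.7, 218.5, 4.0], [199, 231])
part_carton side ('pp0.54', [388.0, -285.0])
brake_pad top ('pp0.85', [395.0, -379.0]) ('pp0.67', [738.0, -376.0]) ('tr0.86', [390.2, -372.7, 89.7, 46.8, -2.8], [235, 454]) ('tr0.78', [739.2, -379.9, 92.8, 50.1, 54.1], [132, 448])
brake_pad side ('pp0.50', [738.0, -395.0]) ('pp0.40', [407.0, -388.0])
rubber_mount top ('pp0.58', [478.0, -386.0]) ('tr0.67', [484.8, -381.5, 66.5, 52.3, 89.0], [209, 458])
rubber_mount side ('pp0.63', [473.0, -371.0]) ('pp0.34', [459.0, -276.0])
pulley top ('pp0.71', [489.0, -297.0]) ('pp0.33', [566.0, -378.0]) ('tr0.75', [481.5, -299.6, 56.4, 53.4, 87.5], [206, 430])
pulley side ('pp0.40', [477.0, -301.0])
ignition_coil top ('pp0.81', [584.0, -301.0]) ('tr0.57', [577.1, -298.3, 98.2, 36.8, -2.6], [183, 427]) ('tr0.50', [563.9, -398.7, 85.2, 72.4, -47.1], [181, 454])
ignition_coil side ('pp0.57', [581.0, -306.0]) ('pp0.16', [749.0, -220.0])
```

View pics/t3.png

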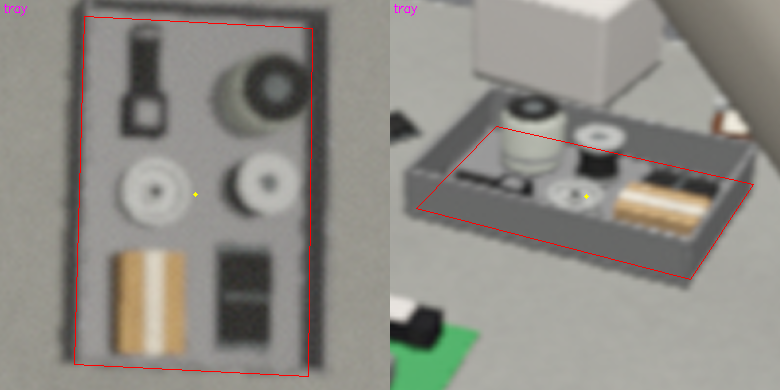

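All five parts lie inside the tray, and the tools are on the mat. Now I pinch the pointer at about (698,57).

Call:
play_rows([
  [[0.55, -0.27, 0], [0, 0, 0]],
  [[0, 0, -1], [0, 0, 0]],
  [[0, 0, -1], [0, 0, 0]],
  [[0, 0, -0.6], [0, 0, 0]],
  [[0, 0, -0.4], [0, 0, 0]],
  [[0, 0, 0], [0, 0, 0]],
], hand=0.5)

```text
time: 70.3
tool_pos: [697.4, 56.2, 16.5]
tcp_rot: [3.142, 0.001, -0.0]
contact_force: [0.0, -0.4, 0.4]
grip_width: 68.9
finger_force: 0.0
```

Call:
play_rows([
  [[0, 0, 0], [0, 0, 0]],
  [[0, 0, 0], [0, 0, 0]],
  [[0, 0, 0], [0, 0, 0]],
  [[0, 0, 0], [0, 0, 0]],
  [[0, 0, 0], [0, 0, 0]],
  [[0, 0, 0], [0, 0, 0]],
  [[0, 0, 0], [0, 0, 0]],
  [[0, 0, 0], [0, 0, 0]],
], hand=-1)

```text
time: 71.3
tool_pos: [697.6, 56.2, 17.1]
tcp_rot: [3.142, -0.0, -0.0]
contact_force: [0.1, 0.0, 1.1]
grip_width: 19.9
finger_force: 29.9
```

Call:
play_rows([
  [[0, -0.35, 0], [0, 0, 0]],
  [[0, -0.35, 0], [0, 0, 0]],
  [[0, -0.35, 0], [0, 0, 0]],
  [[0, -0.35, 0], [0, 0, 0]],
  [[0, -0.35, 0], [0, 0, 0]],
  [[0, -0.35, 0], [0, 0, 0]],
  [[0, -0.35, 0], [0, 0, 0]],
  [[0, -0.35, 0], [0, 0, 0]],
  [[0, -0.35, 0], [0, 0, 0]],
  [[0, -0.35, 0], [0, 0, 0]],
  [[0, -0.35, 0], [0, 0, 0]],
  [[0, 0, 0], [0, 0, 0]],
])

```text
time: 72.8
tool_pos: [700.4, -61.7, 17.2]
tcp_rot: [3.14, -0.007, -0.002]
contact_force: [12.9, -1.0, -7.2]
grip_width: 20.1
finger_force: 29.9
```

Call:
play_rows([
  [[0, -0.2, 0], [0, 0, 0]],
  [[0, -0.2, 0], [0, 0, 0]],
  [[0, 0, 0], [0, 0, 0]],
])

```text
time: 73.18
tool_pos: [700.7, -73.1, 17.2]
tcp_rot: [3.14, -0.007, -0.001]
contact_force: [13.8, -1.3, -7.9]
grip_width: 19.8
finger_force: 29.9
```

Call:
play_rows([
  [[0.08, -0.15, 0], [0, 0, 0]],
  [[0.04, -0.15, 0], [0, 0, 0]],
  [[0, 0, 0], [0, 0, 0]],
])

```text
time: 73.55
tool_pos: [700.9, -76.9, 17.1]
tcp_rot: [-3.136, 0.001, -0.0]
contact_force: [1.9, 14.2, 2.1]
grip_width: 20.2
finger_force: 29.9
```

Call:
play_rows([
  [[0, -0.15, 0], [0, 0, 0]],
  [[0, -0.1, 0], [0, 0, 0]],
  [[0, 0, 0], [0, 0, 0]],
])

```text
time: 73.92
tool_pos: [700.9, -77.2, 17.1]
tcp_rot: [-3.127, 0.002, 0.002]
contact_force: [3.4, 35.0, 4.1]
grip_width: 19.7
finger_force: 29.9
```

The pointer is at its end stop: Fy rises while y stays at -77. I relax, release, rise and check.

Call:
play_rows([
  [[0, 0.15, 0], [0, 0, 0]],
  [[0, 0.15, 0], [0, 0, 0]],
  [[0, 0, 0], [0, 0, 0]],
])

```text
time: 74.3
tool_pos: [700.9, -76.7, 17.1]
tcp_rot: [-3.139, 0.001, 0.0]
contact_force: [2.1, 9.9, 0.9]
grip_width: 19.8
finger_force: 29.9
```

Call:
play_rows([
  [[0, 0, 0], [0, 0, 0]],
  [[0, 0, 0], [0, 0, 0]],
  [[0, 0, 0], [0, 0, 0]],
  [[0, 0, 0], [0, 0, 0]],
  [[0, 0, 1], [0, 0, 0]],
  [[0, 0, 1], [0, 0, 0]],
  [[0, 0, 1], [0, 0, 0]],
  [[0, 0, 1], [0, 0, 0]],
  [[-0.5, 1, 1], [0, 0, 0]],
  [[-1, 1, 0], [0, 0, 0]],
  [[-1, 1, 0], [0, 0, 0]],
  [[0, 0, 0], [0, 0, 0]],
], hand=0.1)

```text
time: 75.8
tool_pos: [624.4, 13.1, 167.6]
tcp_rot: [-3.141, 0.001, 0.002]
contact_force: [-0.3, -1.2, 1.4]
grip_width: 50.4
finger_force: 0.0
```

```bash
python3 - <<'E'
from ov import *
o=[]
for k,(y,x) in (("top",(110,280)),("side",(110,210))):
    c=capture(k); o.append(cv2.resize(c["frame"][y:y+150,x:x+200],None,fx=2,fy=2,interpolation=cv2.INTER_CUBIC))
cv2.imwrite("pics/f.png",np.hstack(o)[:,:,::-1])
E
python3 look.py pointer_top tape_measure lamp
```

```text
pointer_top top ('pp0.48', [566.0, 6.0])
pointer_top side ('pp0.56', [705.0, -86.0])
tape_measure top
tape_measure side ('pp0.77', [258.0, 333.0]) ('pp0.64', [567.0, 39.0])
lamp top ('pp0.41', [570.0, -53.0]) ('tr0.61', [606.7, -45.3, 29.8, 10.1, 89.1], [170, 351])
lamp side ('pp0.80', [567.0, -53.0]) ('pp0.62', [367.0, 73.0])
```

View pics/f.png

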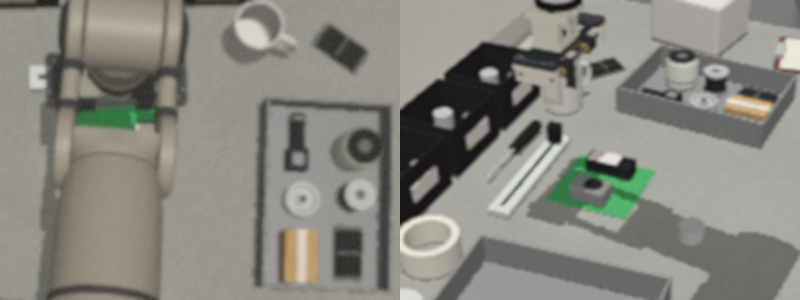

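The pointer stands at the right end of the rail, at (553,130) in the side half. The lamp and tape measure are on the mat, all five parts are in the filter's tray, and the arm is clear. I'm handing it in.

```bash
python3 -c "
from plant import bot
print(bot.close_job())"
```

```text
the job is handed in; nothing more can be done
None
```

The job is handed in, but no verdict came back: in the last pictures the lamp and tape measure are on the mat, all five parts are in the right-hand tray with the oil filter, and the pointer is at the right end of its rail.

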